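# Bring the cart wheel's valve round for the pump

### The job

The mould cart's wheel hangs on the bench stand with a freshly soaped tyre that is not pumped up yet. Turn it by pushing its spokes round with the fingertips, as many of them as it takes, until the valve is at the very bottom and its stem points straight up at the axle, ready for the pump; then leave the wheel at rest. Push gently and do not spin it, do not touch the tyre or the valve (the loose tyre would creep on the rim and tear the valve), do not grip anything, and leave the pump, jar and brush where they lie.

Things in the scene. Friction and masses are not known exactly. Their poses are not given: they have to be found in the camera images.
- stand: Fixed stand. Origin on the table straight below the wheel's centre; +x is the axle's direction, level, away from the robot (the wheel's open front looks to -x), y left, z up. Base plate 170 x 190 mm, 10 mm thick. Its post, 52 mm wide, is behind the wheel, 41 mm behind the wheel's mid-plane. In front there is only the hub and axle end, 21 mm across, reaching 40 mm before the mid-plane.
- hub (a point): Centre of the upright wheel, on the axle, in the tyre's mid-plane, 185 mm above the table. Its x axis is the stand's; y and z turn with the wheel, z being the way the valve stem points. The red hub is 48 mm across and 58 mm long, 66 mm across where the spokes spring from it.
- spokes: The wheel's five red spokes and rim; origin and axes as point hub. Spokes 72 degrees apart, each 16 mm wide and 24 mm deep, dished a little to the front: 65 mm from the axle they lie from 18 mm before to 6 mm behind the mid-plane. They end at the rim's inside, 114 mm from the axle; rim 34 mm wide at its edges. The gaps between spokes are open right through.
- tyre: Black tyre on the rim, 314 mm outside diameter, 34 mm thick (17 mm to either side of the mid-plane), from 122 to 157 mm from the axle; origin and axes as point hub. Do not touch.
- valve: The valve: brass stem 8 mm thick on a black foot 17 mm across. Origin at its foot inside the rim, 114 mm from the axle; +z is the way the stem points, at the axle; the stem is 36 mm long, in the wheel's mid-plane, half-way between two spokes and exactly opposite the fifth. Do not touch.
- wheel (a joint): Turn of the wheel in rad: 0 or a whole turn = valve at the bottom. Grows clockwise seen from the robot (the top moves to the robot's right). At reading q, spokes stand at q + 0, 72, 144, 216, 288 degrees clockwise from the top, the valve at q + 180. Free over a turn both ways, balanced, stiff greasy bearing (0.2 N m at least, 3 to 8 N on a spoke 65 mm out): it hardly coasts and stays where left.
- pump: Hand pump, silver barrel with black grip and head, 250 mm long, 30 mm high, lying on the right of the stand. Origin under its barrel, on the table. Leave alone.
- soap_jar: Round white jar with blue lid, 50 mm across, 62 mm high, standing left of the stand; origin under its centre. Leave alone.
- soap_brush: Flat brush with wooden handle, 212 x 44 x 14 mm, lying left of the stand; origin under its middle. Leave alone.

How it is judged:
By the outcome, as a careful person would: the job done as asked, in the order asked, and still so for the second after the job is handed in, with the robot touching nothing.
It also fails if it takes over 51 s, if anything falls off the work surface, if the arm or the gripper's body presses on something with over 40 N, if the wrist force passes 120 N, or if a joint passes its speed limit or range.

### The arm

A 7-joint arm with a two-finger parallel gripper is mounted at the origin on a cart in front of the work surface, level with it; the furniture and walls round the work are solid. World frame = base frame: x ahead of the robot, y to its left, z up, the work surface at z = 0. Lengths are in m, angles in rad, forces in N, time in s.
With the tool pointing down it reaches from about 0.4 to 0.85 m from the base axis. Payload 4.4 kg.
Tool frame: the origin (TCP) lies where the fingers leave the gripper's body, on its centre line; the fingertips stand 97 mm ahead of it and the grasp point (between the pads) lies 78 mm ahead of it; z points along the fingers, x is the direction in which the jaws open and shut, and the axes are right-handed (so a half turn about z gives the same grasp; the last joint's range is limited). The gripper opens to 94 mm and grips with 3 to 60 N. Pads are 16 mm wide; open, the fingers measure 119 mm over their backs; the gripper's body (75 mm by 177 mm) begins 78 mm behind the grasp point.
Start: joints at [-1.179, 0.628, 0.038, 1.517, -0.027, 0.996, -0.02], TCP at [0.287, 0.583, 0.303] pointing down, gripper open.
Joint ranges: [-3.06, 3.06], [-0.37, 2.12], [-1.25, 1.32], [0.18, 2.47], [-1.1, 4.24], [0.23, 1.98], [-2.94, 2.94]. Speed limits (rad/s): [2.57, 2.57, 3.14, 3.14, 3.14, 3.14, 3.14].

### API

Orientations are given as a unit quaternion [x, y, z, w].
In Python, from station import env gives the robot as it stands.
- The arm moves only by the tool arm_command, never from a script. Its argument "rows" is a list of rows, each a list of 7 numbers: the shift along the tool's x, y, z in m, then the turn, a rotation vector about the tool's x, y, z in rad, then the finger opening in m, from 0 to 0.094. In form: [[tx, ty, tz, ax, ay, az, gripper], ...]. A call has 1 to 8 rows; each row shifts and turns the commanded pose from where the row before left it, along the tool's axes as they then stand; what a row does not reach is not made up. A row lasts 1/8 s, in which the tool goes at most 62.5 mm and 10.7 degrees, less where a joint would pass 70% of its speed; a pose out of reach is approached as far as the arm can. A call is refused whole if a number of a shift passes 0.0625 or a number of a turn 0.188, either way. A call with a gripper value outside its range is refused whole. The fingers move at their own pace and stop on an object; the grip force is fixed at half the most. Time passes only in rows, so rows that do not move let the fingers close. It gives the time, the measured TCP pose, the force and the opening at its end, in the units of the state.
- env.get_state(): the state, without advancing time (a new reading comes with each control period).
- env.snapshot(name): name is "side" or "top" or "wrist"; returns the picture (400x640x3 uint8, red, green, blue); there is no depth.
- env.camera_params(name): a dict with "intrinsics" (3x3 intrinsics, pixels), "R" (3x3) and "t" (3): a world point X has camera coordinates R X + t; the wrist camera has in their place "T_tool_cam" (4x4, takes a point from camera to tool coordinates, whose origin is the TCP and whose axes are the tool frame's). Camera axes: x right, y down, z forward; pixel columns grow to the right and rows downward; lengths in m; the calibration is good to about 2 mm. The wrist camera is an equidistant fisheye: a pixel r from the principal point sees the ray r / f radians off the axis. A picture is of the moment at which its call begins: read the wrist's pose just before it. camera_params takes no time and is no camera call.
- env.job_done(): hands the job in, once; it reports no verdict.
The state is a dict: "time": time; "joint_pos": joint angles; "joint_vel": joint speeds; "tau": joint torques, N m; "tcp_pos": TCP position; "eef_rot": TCP orientation; "contact_force": force on the tool from outside, world axes, zero at the start; "wrist_torque": the same for the moment, N m; "finger_gap": finger opening in m.
Only numpy, scipy, OpenCV 4.12 (cv2) and the standard library are available. Lean on these libraries where they do the work, as an engineer would, in place of code of your own. Each camera call takes 0.05 s, during which the arm holds its last target.

## Working session

There is one attempt and no reset: what is moved stays moved. The work goes in short steps, Python scripts to look and compute and a tool call to move; the robot and the scene stay as the last step left them, time stands still between calls to the robot, and variables do not carry over. Pictures are saved under pics/ and viewed, and the job is handed in when it is done.

Besides the shell and the picture viewer there is one more tool, called after "Request:" by a JSON object that holds its "name" and its "arguments". arm_command: Moves the arm, as the interface text tells. Its arguments: {"type":"object","properties":{"rows":{"type":"array","items":{"type":"array","items":{"type":"number"}}}},"required":["rows"]}

```bash
ls; mkdir -p pics; python3 - <<'E'
from station import env
import cv2, numpy as np
print(env.get_state())
for n in ["side","top","wrist"]:
    p=env.camera_params(n); print(n,{k:np.round(v,4).tolist() for k,v in p.items()})
    cv2.imwrite(f"pics/{n}0.png",env.snapshot(n)[:,:,::-1])
E
```

```text
pics
{'time': 0.0, 'joint_pos': array([-1.17877676,  0.62931417,  0.03846308,  1.51830174, -0.02698634,
        0.99628691, -0.02001203]), 'joint_vel': array([-0.00044401,  0.00158061,  0.00121928, -0.00034534, -0.00053292,
        0.00154381,  0.00058037]), 'tau': array([-1.17411691e-04, -5.49726069e+01,  1.14399265e+00, -1.86626816e+01,
       -5.21181920e-02,  2.35960056e-02,  1.70709873e-04]), 'tcp_pos': array([0.28707954, 0.58266354, 0.30179625]), 'eef_rot': array([ 8.49120196e-01,  5.28198911e-01, -7.48689894e-04,  4.91871634e-04]), 'contact_force': array([0.16223791, 0.70816903, 0.0225003 ]), 'wrist_torque': array([ 0.02061808,  0.00193789, -0.02548266]), 'finger_gap': 0.09394811593941012}
side {'intrinsics': [[377.6027, 0.0, 313.2803], [0.0, 377.6027, 197.799], [0.0, 0.0, 1.0]], 'R': [[-0.3701, 0.929, -0.0079], [0.6472, 0.2517, -0.7196], [-0.6665, -0.2714, -0.6944]], 't': [0.0788, -0.2791, 1.5458]}
top {'intrinsics': [[501.7114, 0.0, 322.3023], [0.0, 501.7114, 208.2262], [0.0, 0.0, 1.0]], 'R': [[-0.2565, -0.9664, -0.0139], [-0.8, 0.2204, -0.5581], [0.5424, -0.132, -0.8297]], 't': [0.2648, 0.4691, 1.3266]}
wrist {'intrinsics': [[309.7069, 0.0, 314.187], [0.0, 309.7069, 197.4785], [0.0, 0.0, 1.0]], 'T_tool_cam': [[1.0, -0.0008, -0.0001, -0.0003], [0.0008, 0.9714, 0.2375, -0.0674], [-0.0001, -0.2375, 0.9714, -0.0819], [0.0, 0.0, 0.0, 1.0]]}
```

View pics/side0.png

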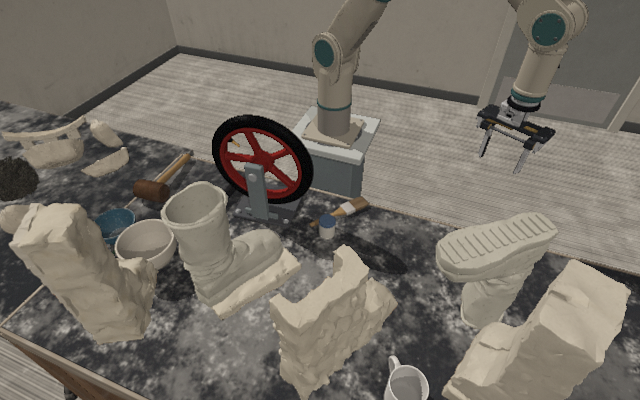

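View pics/top0.png

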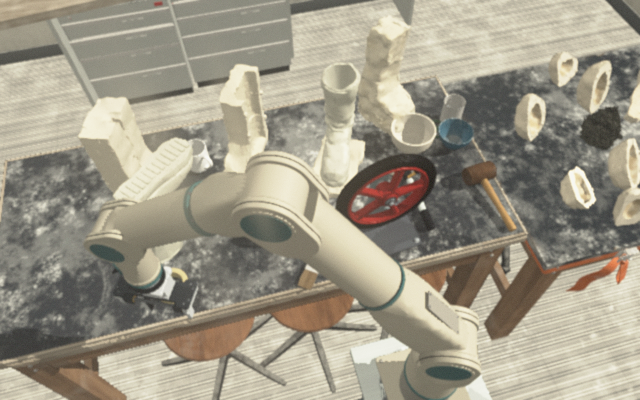

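View pics/wrist0.png

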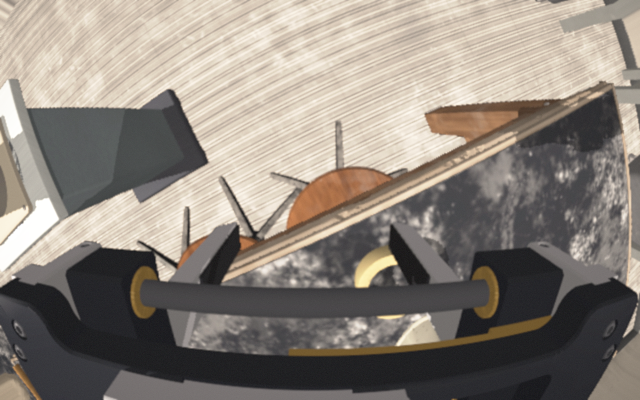

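```bash
python3 - <<'E'
import cv2
a=cv2.imread("pics/side0.png")[100:250,190:390]; cv2.imwrite("pics/sc.png",cv2.resize(a,None,fx=4,fy=4,interpolation=2))
a=cv2.imread("pics/top0.png")[140:270,300:480]; cv2.imwrite("pics/tc.png",cv2.resize(a,None,fx=4,fy=4,interpolation=2))
E
```

```text
(no output)
```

View pics/sc.png

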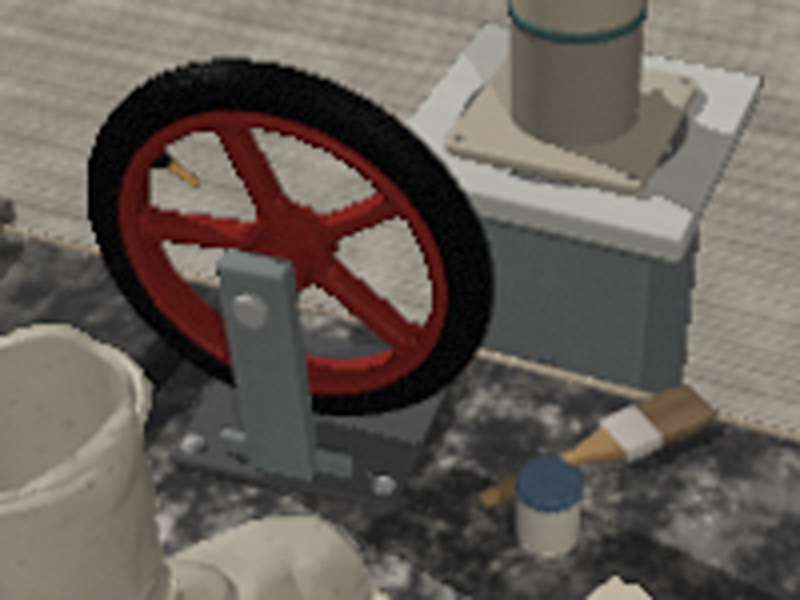

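View pics/tc.png

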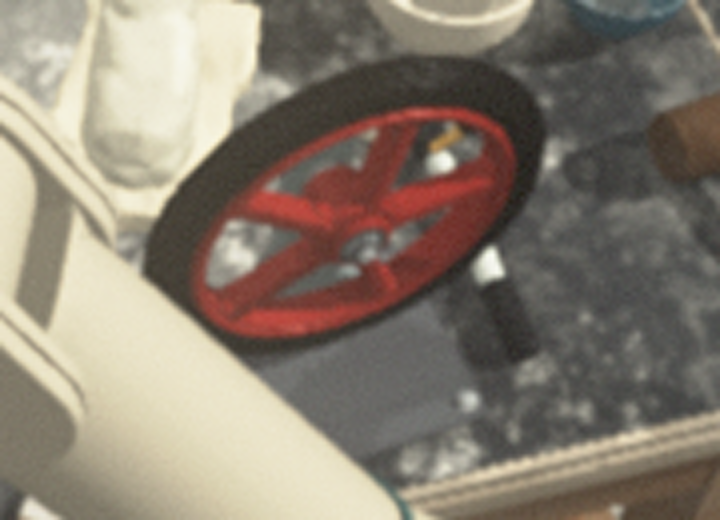

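```bash
cat > h.py <<'E'
import numpy as np
from station import env
from scipy.spatial.transform import Rotation as Rn
def ray(n,uv):
    p=env.camera_params(n);R=np.array(p["R"]);t=np.array(p["t"]);K=np.array(p["intrinsics"])
    d=R.T@np.linalg.solve(K,[uv[0],uv[1],1.]);return -R.T@t,d/np.linalg.norm(d)
def tri(rays):
    A=0;b=0
    for o,d in rays:
        P=np.eye(3)-np.outer(d,d);A=A+P;b=b+P@o
    x=np.linalg.solve(A,b);return x,max(np.linalg.norm((np.eye(3)-np.outer(d,d))@(x-o)) for o,d in rays)
def wray(uv,pos,q):
    p=env.camera_params("wrist");K=np.array(p["intrinsics"]);T=np.array(p["T_tool_cam"])
    v=np.array([uv[0]-K[0,2],uv[1]-K[1,2]]);r=np.linalg.norm(v);th=r/K[0,0]
    d=np.r_[v/max(r,1e-9)*np.sin(th),np.cos(th)]
    R=Rn.from_quat(q).as_matrix();return pos+R@T[:3,3],R@T[:3,:3]@d
E
python3 - <<'E'
from h import *
S=dict(A=(228,130),B=(395,205),C=(408,340),E=(150,225),tip=(197,185),foot=(163,158),hub=(290,245))
T=dict(A=(405,130),B=(250,205),C=(220,300),E=(490,180),tip=(435,147),foot=(460,130),hub=(355,222))
P={}
for k in S:
    x,e=tri([ray("side",np.array(S[k])/4+[190,100]),ray("top",np.array(T[k])/4+[300,140])]);P[k]=x;print(k,x.round(3),round(e,4))
M=np.array([P[k] for k in "A B C E foot".split()]);c=M.mean(0);n=np.linalg.svd(M-c)[2][2];print(n, c)
for k in ("A","E"):print(np.linalg.norm(P[k]-P["hub"]))
# base plate bolts
for n,uv,off in [("side",(190,445),(190,100)),("side",(383,485),(190,100)),("top",(468,400),(300,140))]:
    o,d=ray(n,np.array(uv)/4+off);s=(0.012-o[2])/d[2];print((o+s*d).round(3))
E
```

```text
A [ 0.492 -0.085  0.277] 0.0
B [0.483 0.032 0.24 ] 0.0047
C [0.489 0.042 0.12 ] 0.0003
E [ 0.5   -0.163  0.179] 0.0022
tip [ 0.503 -0.114  0.231] 0.0031
foot [ 0.503 -0.134  0.248] 0.0011
hub [ 0.487 -0.053  0.183] 0.0036
[0.99607981 0.08325532 0.02989243] [ 0.49347192 -0.06160326  0.21272192]
0.09931581097381843
0.11101896759336125
[ 0.558 -0.121  0.012]
[0.541 0.039 0.012]
[ 0.415 -0.141  0.012]
```

```bash
cat >> h.py <<'E'
def ori(phi,psi):
    f,s=np.radians([phi,psi])
    z=np.array([np.cos(f)*np.cos(s),np.cos(f)*np.sin(s),-np.sin(f)])
    u=np.array([np.sin(f)*np.cos(s),np.sin(f)*np.sin(s),np.cos(f)])
    return Rn.from_matrix(np.array([np.cross(-u,z),-u,z]).T)
def plan(wps,g,nmin=None,start=None):
    """wps: list of (tcp_pos, Rotation, n rows); prints rows"""
    s=env.get_state();p=np.array(s["tcp_pos"]);R=Rn.from_quat(s["eef_rot"])
    if start: p,R=start
    out=[]
    for q,Rt,n in wps:
        q=np.array(q)
        for i in range(n):
            k=n-i
            pn=p+(q-p)/k; w=(R.inv()*Rt).as_rotvec()/k
            row=np.r_[R.inv().apply(pn-p),w].round(3)
            out.append(row.tolist()+[g]); p=p+R.apply(row[:3]); R=R*Rn.from_rotvec(row[3:])
    m=np.array(out);print("max",np.abs(m[:,:3]).max(),np.abs(m[:,3:6]).max(),"end",p.round(3))
    for i in range(0,len(out),8): print("["+",".join("["+",".join("%g"%(v+0) for v in r)+"]" for r in out[i:i+8])+"]")
def st():
    s=env.get_state();R=Rn.from_quat(s["eef_rot"])
    print(round(s["time"],2),"tcp",s["tcp_pos"].round(4),"z",R.as_matrix()[:,2].round(3),"x",R.as_matrix()[:,0].round(3),"tip",(s["tcp_pos"]+.097*R.as_matrix()[:,2]).round(4),"j",s["joint_pos"].round(2),"F",s["contact_force"].round(1),"gap",round(s["finger_gap"],3))
E
python3 - <<'E'
from h import *
plan([((.25,.42,.45),ori(80,60),8),((.28,.0,.5),ori(60,6),10)],0)
E
```

```text
max 0.042 0.204 end [ 0.28 -0.    0.5 ]
[[-0.02,0.005,-0.018,0.017,0.018,0.204,0],[-0.019,0.008,-0.019,0.017,0.018,0.204,0],[-0.016,0.012,-0.019,0.017,0.018,0.204,0],[-0.013,0.014,-0.02,0.017,0.018,0.204,0],[-0.01,0.017,-0.021,0.017,0.018,0.204,0],[-0.006,0.018,-0.021,0.017,0.018,0.204,0],[-0.002,0.018,-0.021,0.017,0.018,0.204,0],[0.003,0.017,-0.022,0.016,0.019,0.204,0]]
[[0.024,0.033,-0.011,0.032,0.032,0.089,0],[0.027,0.031,-0.011,0.032,0.032,0.089,0],[0.03,0.028,-0.011,0.032,0.032,0.089,0],[0.032,0.025,-0.011,0.032,0.032,0.089,0],[0.035,0.022,-0.011,0.033,0.032,0.089,0],[0.037,0.018,-0.01,0.032,0.033,0.089,0],[0.039,0.014,-0.01,0.033,0.032,0.089,0],[0.04,0.011,-0.009,0.032,0.033,0.089,0]]
[[0.041,0.007,-0.007,0.033,0.032,0.089,0],[0.042,0.002,-0.006,0.032,0.033,0.089,0]]
```

```bash
python3 - <<'E'
from h import *
plan([((.25,.42,.45),ori(80,60),10)],0)
E
```

```text
max 0.017 0.164 end [0.25 0.42 0.45]
[[-0.016,0.004,-0.015,0.013,0.014,0.163,0],[-0.015,0.006,-0.015,0.014,0.014,0.163,0],[-0.014,0.008,-0.015,0.014,0.014,0.163,0],[-0.012,0.01,-0.016,0.014,0.015,0.163,0],[-0.01,0.012,-0.016,0.013,0.015,0.163,0],[-0.008,0.013,-0.016,0.013,0.014,0.163,0],[-0.005,0.014,-0.017,0.014,0.014,0.163,0],[-0.003,0.015,-0.017,0.014,0.015,0.164,0]]
[[0,0.014,-0.017,0.013,0.015,0.163,0],[0.003,0.014,-0.017,0.013,0.014,0.164,0]]
```

Request:
{"name": "arm_command", "arguments": {"rows": [[-0.016, 0.004, -0.015, 0.013, 0.014, 0.163, 0], [-0.015, 0.006, -0.015, 0.014, 0.014, 0.163, 0], [-0.014, 0.008, -0.015, 0.014, 0.014, 0.163, 0], [-0.012, 0.01, -0.016, 0.014, 0.015, 0.163, 0], [-0.01, 0.012, -0.016, 0.013, 0.015, 0.163, 0], [-0.008, 0.013, -0.016, 0.013, 0.014, 0.163, 0], [-0.005, 0.014, -0.017, 0.014, 0.014, 0.163, 0], [-0.003, 0.015, -0.017, 0.014, 0.015, 0.164, 0]]}}

```text
time: 1.15
tcp_pos: [0.2568, 0.4522, 0.4215]
eef_rot: [0.992, -0.1, 0.019, -0.071]
contact_force: [0.2, 0.7, 1.1]
finger_gap: 0.0176
```

Request:
{"name": "arm_command", "arguments": {"rows": [[0, 0.014, -0.017, 0.013, 0.015, 0.163, 0], [0.003, 0.014, -0.017, 0.013, 0.014, 0.164, 0]]}}

```text
time: 1.4
tcp_pos: [0.25, 0.4198, 0.4509]
eef_rot: [0.961, -0.261, 0.022, -0.085]
contact_force: [-0.4, -0.6, 0.4]
finger_gap: 0.0007
```

```bash
python3 - <<'E'
from h import *
st()
plan([((.28,.0,.48),ori(60,6),12)],0)
E
```

```text
1.4 tcp [0.25   0.4198 0.4509] z [ 0.087  0.151 -0.985] x [ 0.863 -0.505 -0.001] tip [0.2584 0.4345 0.3554] j [-1.5   0.18  0.49  1.85 -0.11  0.96 -1.5 ] F [-0.4 -0.6  0.4] gap 0.001
max 0.035 0.074 end [0.28 0.   0.48]
[[0.02,0.028,-0.007,0.027,0.027,0.074,0],[0.022,0.026,-0.008,0.027,0.027,0.074,0],[0.024,0.024,-0.008,0.027,0.027,0.074,0],[0.026,0.022,-0.008,0.027,0.027,0.074,0],[0.028,0.02,-0.007,0.027,0.027,0.074,0],[0.029,0.018,-0.007,0.027,0.027,0.073,0],[0.031,0.016,-0.007,0.027,0.027,0.074,0],[0.032,0.013,-0.006,0.027,0.027,0.073,0]]
[[0.033,0.01,-0.006,0.027,0.027,0.074,0],[0.034,0.008,-0.005,0.027,0.027,0.073,0],[0.035,0.005,-0.005,0.026,0.027,0.074,0],[0.035,0.003,-0.004,0.027,0.026,0.073,0]]
```

Request:
{"name": "arm_command", "arguments": {"rows": [[0.02, 0.028, -0.007, 0.027, 0.027, 0.074, 0], [0.022, 0.026, -0.008, 0.027, 0.027, 0.074, 0], [0.024, 0.024, -0.008, 0.027, 0.027, 0.074, 0], [0.026, 0.022, -0.008, 0.027, 0.027, 0.074, 0], [0.028, 0.02, -0.007, 0.027, 0.027, 0.074, 0], [0.029, 0.018, -0.007, 0.027, 0.027, 0.073, 0], [0.031, 0.016, -0.007, 0.027, 0.027, 0.074, 0], [0.032, 0.013, -0.006, 0.027, 0.027, 0.073, 0]]}}

```text
time: 2.4
tcp_pos: [0.2717, 0.1401, 0.4697]
eef_rot: [0.823, -0.53, 0.126, -0.162]
contact_force: [1.2, 0.4, 0.4]
finger_gap: 0.0002
```

Request:
{"name": "arm_command", "arguments": {"rows": [[0.033, 0.01, -0.006, 0.027, 0.027, 0.074, 0], [0.034, 0.008, -0.005, 0.027, 0.027, 0.073, 0], [0.035, 0.005, -0.005, 0.026, 0.027, 0.074, 0], [0.035, 0.003, -0.004, 0.027, 0.026, 0.073, 0]]}}

```text
time: 2.9
tcp_pos: [0.2788, 0.0568, 0.4758]
eef_rot: [0.766, -0.6, 0.147, -0.18]
contact_force: [0.3, 0.3, 0.7]
finger_gap: 0.0007
```

```bash
python3 - <<'E'
from h import *
import cv2
st(); cv2.imwrite("pics/w1.png",env.snapshot("wrist")[:,:,::-1])
plan([((.30,-.03,.42),ori(45,6),6)],0)
E
```

```text
2.9 tcp [0.2788 0.0568 0.4758] z [ 0.441  0.099 -0.892] x [ 0.238 -0.971  0.01 ] tip [0.3215 0.0663 0.3893] j [-0.46 -0.37  0.05  2.3   0.15  0.76 -1.82] F [0.3 0.3 0.7] gap 0.001
max 0.014 0.053 end [ 0.3  -0.03  0.42]
[[0.014,0.004,0.009,0.053,0.01,0.017,0],[0.014,0.004,0.008,0.053,0.011,0.018,0],[0.014,0.004,0.008,0.052,0.01,0.017,0],[0.014,0.005,0.008,0.053,0.011,0.018,0],[0.014,0.005,0.008,0.052,0.01,0.017,0],[0.014,0.005,0.009,0.053,0.01,0.018,0]]
```

View pics/w1.png

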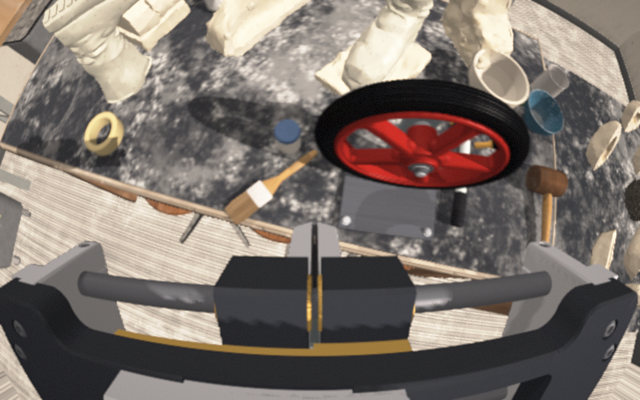

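```bash
cat >> h.py <<'E'
def wori(delta,L,psi):
    """tool at delta from wheel normal (yaw psi), leaning back toward clock angle L"""
    d,l,s=np.radians([delta,L,psi])
    X=np.array([np.cos(s),np.sin(s),0]);Y=np.array([-np.sin(s),np.cos(s),0]);Z=np.array([0,0,1.])
    D=-np.sin(l)*Y+np.cos(l)*Z
    n=np.cos(d)*X-np.sin(d)*D;u=np.sin(d)*X+np.cos(d)*D
    return Rn.from_matrix(np.array([np.cross(-u,n),-u,n]).T)
E
python3 - <<'E'
from h import *
R=wori(45,60,6)
print(R.as_matrix().round(2))
plan([((.28,-.18,.45),R,14)],0)
E
```

```text
[[ 0.05 -0.77  0.64]
 [-0.5   0.54  0.68]
 [-0.87 -0.35 -0.35]]
max 0.016 0.057 end [ 0.28 -0.18  0.45]
[[0.016,0.004,0,0.025,-0.057,0.051,0],[0.016,0.003,-0.001,0.025,-0.057,0.051,0],[0.016,0.003,-0.002,0.025,-0.057,0.051,0],[0.016,0.002,-0.003,0.025,-0.057,0.051,0],[0.016,0.001,-0.004,0.025,-0.057,0.051,0],[0.016,0,-0.005,0.025,-0.057,0.051,0],[0.016,-0.001,-0.006,0.025,-0.057,0.051,0],[0.015,-0.002,-0.006,0.025,-0.057,0.051,0]]
[[0.015,-0.003,-0.007,0.025,-0.057,0.051,0],[0.014,-0.004,-0.008,0.025,-0.057,0.051,0],[0.014,-0.005,-0.009,0.025,-0.056,0.051,0],[0.013,-0.006,-0.009,0.025,-0.057,0.051,0],[0.012,-0.007,-0.01,0.025,-0.056,0.05,0],[0.01,-0.009,-0.01,0.024,-0.057,0.051,0]]
```

Request:
{"name": "arm_command", "arguments": {"rows": [[0.016, 0.004, 0, 0.025, -0.057, 0.051, 0], [0.016, 0.003, -0.001, 0.025, -0.057, 0.051, 0], [0.016, 0.003, -0.002, 0.025, -0.057, 0.051, 0], [0.016, 0.002, -0.003, 0.025, -0.057, 0.051, 0], [0.016, 0.001, -0.004, 0.025, -0.057, 0.051, 0], [0.016, 0, -0.005, 0.025, -0.057, 0.051, 0], [0.016, -0.001, -0.006, 0.025, -0.057, 0.051, 0], [0.015, -0.002, -0.006, 0.025, -0.057, 0.051, 0]]}}

```text
time: 3.95
tcp_pos: [0.2786, -0.0693, 0.4628]
eef_rot: [-0.629, 0.667, 0.009, 0.4]
contact_force: [-0.0, -0.8, -0.7]
finger_gap: 0.0004
```

```bash
python3 - <<'E'
from h import *
st()
plan([((.30,-.2,.43),wori(45,60,6),8)],0)
E
```

```text
3.95 tcp [ 0.2786 -0.0693  0.4628] z [ 0.522  0.515 -0.68 ] x [ 0.111 -0.832 -0.544] tip [ 0.3293 -0.0194  0.3968] j [-0.41 -0.31  1.    2.35 -0.71  0.91 -0.6 ] F [-0.  -0.8 -0.7] gap 0.0
max 0.016 0.044 end [ 0.3  -0.2   0.43]
[[0.016,-0.004,-0.004,0.022,-0.043,0.04,0],[0.016,-0.004,-0.005,0.022,-0.043,0.04,0],[0.015,-0.005,-0.005,0.022,-0.044,0.04,0],[0.015,-0.006,-0.006,0.022,-0.043,0.04,0],[0.014,-0.007,-0.007,0.022,-0.044,0.04,0],[0.014,-0.007,-0.007,0.022,-0.043,0.04,0],[0.013,-0.008,-0.007,0.023,-0.044,0.04,0],[0.013,-0.009,-0.008,0.022,-0.043,0.041,0]]
```

Request:
{"name": "arm_command", "arguments": {"rows": [[0.016, -0.004, -0.004, 0.022, -0.043, 0.04, 0], [0.016, -0.004, -0.005, 0.022, -0.043, 0.04, 0], [0.015, -0.005, -0.005, 0.022, -0.044, 0.04, 0], [0.015, -0.006, -0.006, 0.022, -0.043, 0.04, 0], [0.014, -0.007, -0.007, 0.022, -0.044, 0.04, 0], [0.014, -0.007, -0.007, 0.022, -0.043, 0.04, 0], [0.013, -0.008, -0.007, 0.023, -0.044, 0.04, 0], [0.013, -0.009, -0.008, 0.022, -0.043, 0.041, 0]]}}

```text
time: 4.95
tcp_pos: [0.2657, -0.1167, 0.5169]
eef_rot: [-0.464, 0.707, 0.081, 0.528]
contact_force: [0.5, 0.4, 0.5]
finger_gap: 0.0005
```

```bash
python3 - <<'E'
from h import *
import cv2
st(); cv2.imwrite("pics/w2.png",env.snapshot("wrist")[:,:,::-1])
E
```

```text
4.95 tcp [ 0.2657 -0.1167  0.5169] z [ 0.672  0.604 -0.429] x [-0.012 -0.57  -0.821] tip [ 0.3309 -0.0581  0.4753] j [-0.48 -0.37  1.32  2.31 -0.88  1.12 -0.66] F [0.5 0.4 0.5] gap 0.0
```

View pics/w2.png

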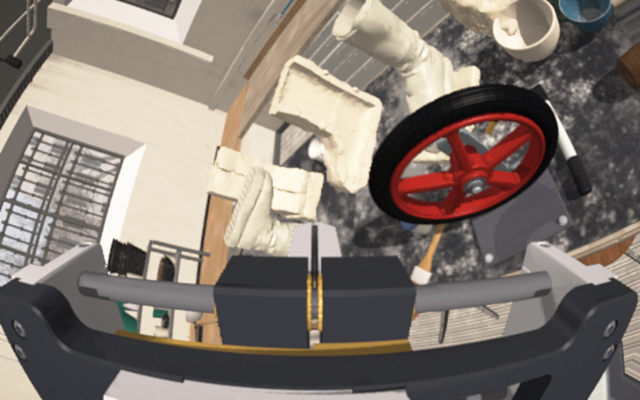

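```bash
cat > fit.py <<'E'
from h import *
import itertools
from scipy.optimize import least_squares
J=np.array([[-1.1788,.6293,.0385,1.5183,-.027,.9963,-.02],[-1.5,.18,.49,1.85,-.11,.96,-1.5],[-.46,-.37,.05,2.3,.15,.76,-1.82],[-.41,-.31,1.,2.35,-.71,.91,-.6],[-.48,-.37,1.32,2.31,-.88,1.12,-.66]])
P=np.array([[.2871,.5827,.3018],[.25,.4198,.4509],[.2788,.0568,.4758],[.2786,-.0693,.4628],[.2657,-.1167,.5169]])
Q=[[.84912,.5282,-.00075,.00049],[.961,-.261,.022,-.085],[.766,-.6,.147,-.18],[-.629,.667,.009,.4],[-.464,.707,.081,.528]]
Z=lambda a:Rn.from_euler('z',a);Y=lambda a:Rn.from_euler('y',a)
def rots(j,s):
    r=[];R=Rn.identity()
    for i in range(7):
        R=R*(Z(s[i]*j[i]) if i%2==0 else Y(s[i]*j[i]));r.append(R)
    return r
best=[]
for s in itertools.product([1,-1],repeat=7):
    # R_meas = R(j)*R0 up to base yaw b
    bb=None
    for b in np.arange(0,360,90):
        E=[(Z(np.radians(b))*rots(j,s)[6]).inv()*Rn.from_quat(q) for j,q in zip(J,Q)]
        m=Rn.concatenate(E).mean();e=max((m.inv()*x).magnitude() for x in E)
        best.append((e,s,b,m.as_rotvec().round(3)))
best.sort(key=lambda t:t[0])
for t in best[:6]:print(t)
E
python3 fit.py
```

```text
(0.007683372690971193, (-1, 1, -1, 1, -1, 1, -1), np.int64(0), array([ 0.   , -0.006, -3.138]))
(0.007683372690971309, (-1, -1, -1, -1, -1, -1, -1), np.int64(180), array([0.004, 0.   , 0.003]))
(0.6825264423824016, (-1, -1, -1, -1, 1, -1, -1), np.int64(0), array([-0.149, -0.681, -2.716]))
(0.682526442382402, (-1, 1, -1, 1, 1, 1, -1), np.int64(180), array([ 0.486, -0.106,  0.341]))
(0.6971364033885546, (-1, 1, -1, 1, 1, 1, -1), np.int64(270), array([0.64 , 0.264, 1.791]))
(0.6971364033885548, (-1, -1, -1, -1, 1, -1, -1), np.int64(90), array([ 0.245, -0.593, -1.246]))
```

```bash
cat > kin.py <<'E'
from h import *
Z=lambda a:Rn.from_euler('z',a);Y=lambda a:Rn.from_euler('y',a)
S=[-1,1,-1,1,-1,1,-1]
LO=np.array([-3.06,-.37,-1.25,.18,-1.1,.23,-2.94]);HI=np.array([3.06,2.12,1.32,2.47,4.24,1.98,2.94])
def rots(j):
    r=[];R=Rn.identity()
    for i in range(7):
        R=R*(Z(-j[i]) if i%2==0 else Y(j[i]));r.append(R)
    return r
def pts(j,v):
    h,l2,x3,x4,l4,x5,x6,d=v
    r=rots(j)
    sh=np.array([0,0,h]); e=sh+r[1].apply([0,0,l2])+r[2].apply([x3,0,0]); w=e+r[3].apply([x4,0,l4])+r[4].apply([x5,0,0]); t=w+r[5].apply([x6,0,0])+r[6].apply([0,0,d])
    return sh,e,w,t,r[6]*Z(np.pi)
E
cat > fit2.py <<'E'
from kin import *
from scipy.optimize import least_squares
src=open('fit.py').read().split("Z=lambda")[0].replace("from h import *","").replace("import itertools","");exec(src)
s=env.get_state();J=np.vstack([J,s["joint_pos"]]);P=np.vstack([P,s["tcp_pos"]])
pri=np.array([.36,.45,0,0,.4,0,0,.25])
f=lambda v:np.r_[(np.array([pts(j,v)[3] for j in J])-P).ravel()/.002,(v-pri)/np.array([.2]*8)]
r=least_squares(f,pri);print(r.x.round(4),np.abs(r.fun[:-8]).max()*2,"mm")
E
python3 fit2.py
```

```text
[0.3658 0.5438 0.0226 0.0464 0.447  0.0074 0.036  0.2037] 30.55186985973572 mm
```

```bash
cat > fit3.py <<'E'
from kin import *
from scipy.optimize import least_squares
src=open('fit.py').read().split("Z=lambda")[0].replace("from h import *","").replace("import itertools","");exec(src)
def fk(j,v):
    r=rots(j);v=v.reshape(-1,3)
    return sum([v[0]]+[r[i].apply(v[i+1]) for i in range(7)])
pri=np.zeros(24);sg=np.full(24,.05);
for k,val in ((2,.36),(8,.2),(11,.2),(14,.2),(17,.2),(23,.25)):pri[k]=val;sg[k]=.3
def f(v):return np.r_[(np.array([fk(j,v) for j in J])-P).ravel()/.002,(v-pri)/sg]
r=least_squares(f,pri);print(r.x.reshape(-1,3).round(3));print(np.abs(r.fun[:15]*2).reshape(5,3).round(1),"mm")
# loo without each sample for no-offset
E
python3 fit3.py
```

```text
[[-0.005  0.004  0.339]
 [-0.002 -0.006 -0.001]
 [-0.001 -0.006  0.274]
 [ 0.011 -0.005  0.274]
 [-0.015 -0.005  0.198]
 [ 0.008 -0.004  0.198]
 [ 0.017 -0.004  0.   ]
 [-0.002 -0.003  0.265]]
[[0.  0.1 0.3]
 [0.  0.  0.5]
 [0.  0.  0.2]
 [0.  0.2 0.1]
 [0.1 0.2 0.1]] mm
```

```bash
cat > ik.py <<'E'
import io,contextlib
with contextlib.redirect_stdout(io.StringIO()):
    exec(open('fit3.py').read())
V=r.x
def ik(pos,R,j0,reg=.02):
    def g(j):
        return np.r_[(fk(j,V)-pos)*20,(R.inv()*(rots(j)[6]*Z(np.pi))).as_rotvec()*4,reg*(j-(LO+HI)/2)/(HI-LO)]
    o=least_squares(g,np.clip(j0,LO+.01,HI-.01),bounds=(LO,HI));
    return o.x,np.linalg.norm(fk(o.x,V)-pos),(R.inv()*(rots(o.x)[6]*Z(np.pi))).magnitude()
E
python3 - <<'E'
exec(open('ik.py').read())
s=env.get_state();print(fk(s["joint_pos"],V)-s["tcp_pos"],s["time"],s["joint_pos"].round(3))
hub=np.array([.488,-.053,.185]);X=np.array([.994,.105,0]);Yw=np.array([-.105,.994,0])
rng=np.random.default_rng(0)
for th in (3,65,128):
  a=np.radians(th);tip=hub+.07*(-np.sin(a)*Yw+np.array([0,0,np.cos(a)]))-.005*X
  for delta,L in ((45,60),(45,90),(45,0),(45,30),(45,-30),(45,-90),(30,60),(50,60)):
   for roll in (0,180):
    R=wori(delta,L,6)*Z(np.radians(roll));pos=tip-.097*R.as_matrix()[:,2]
    sol=[]
    for k in range(12):
        j,e,w=ik(pos,R,rng.uniform(LO,HI))
        sol.append((round(e*1000+w*100,1),j.round(2).tolist()))
    sol.sort(key=lambda t:t[0]);u=[]
    for q in sol:
        if q[0]<3 and all(np.linalg.norm(np.array(q[1])-np.array(t[1]))>.3 for t in u):u.append(q)
    print(th,delta,L,roll,u[:3] if u else ("none",sol[0]))
E
```

```text
[-0.00082103 -0.00311881  0.00016273] 5.0 [-0.475 -0.374  1.324  2.309 -0.881  1.118 -0.665]
3 45 60 0 [(np.float64(0.0), [1.54, 0.96, -1.04, 2.29, -1.1, 0.49, -0.13])]
3 45 60 180 [(np.float64(0.0), [1.57, 1.01, -1.1, 2.3, -1.01, 0.41, 2.94])]
3 45 90 0 [(np.float64(0.0), [1.48, 1.22, -0.87, 2.21, -1.1, 0.8, -0.25])]
3 45 90 180 [(np.float64(0.0), [1.49, 1.23, -0.87, 2.22, -1.1, 0.79, 2.91])]
3 45 0 0 ('none', (np.float64(36.8), [0.93, 0.22, -0.64, 2.47, 4.24, 0.23, 0.89]))
3 45 0 180 ('none', (np.float64(39.9), [0.96, 0.23, -0.66, 2.47, 4.24, 0.23, -2.23]))
3 45 30 0 ('none', (np.float64(11.5), [1.53, 0.66, -1.18, 2.37, -1.1, 0.23, -0.05]))
3 45 30 180 ('none', (np.float64(14.4), [1.49, 0.69, -1.13, 2.47, 4.24, 0.23, -2.21]))
3 45 -30 0 ('none', (np.float64(59.2), [0.75, 0.33, -1.25, 2.47, 1.53, 0.8, -2.94]))
3 45 -30 180 ('none', (np.float64(62.5), [0.67, 0.39, -1.25, 2.47, 1.55, 0.94, 0.09]))
3 45 -90 0 ('none', (np.float64(52.6), [-0.46, 1.13, -0.42, 2.47, 1.43, 1.98, 2.69]))
3 45 -90 180 ('none', (np.float64(56.3), [-0.45, 1.12, -0.42, 2.47, 1.41, 1.98, -0.45]))
3 30 60 0 ('non
[... 2553 characters left out ...]
 -30 180 ('none', (np.float64(92.4), [0.71, 0.86, -1.25, 2.47, 1.78, 1.26, 0.04]))
128 45 -90 0 ('none', (np.float64(34.6), [-0.45, 1.47, -0.18, 2.47, 1.61, 1.98, 2.36]))
128 45 -90 180 ('none', (np.float64(38.6), [-0.45, 1.47, -0.18, 2.47, 1.59, 1.98, -0.79]))
128 30 60 0 [(np.float64(0.0), [1.69, 1.45, -1.01, 2.42, 4.24, 0.29, 1.22])]
128 30 60 180 [(np.float64(0.0), [1.72, 1.51, -1.06, 2.44, 4.01, 0.23, -1.67]), (np.float64(0.0), [1.69, 1.46, -0.99, 2.43, 4.24, 0.3, -1.9])]
128 50 60 0 [(np.float64(0.0), [1.25, 1.0, -0.52, 2.11, -1.1, 0.81, 0.06])]
128 50 60 180 [(np.float64(0.0), [1.62, 1.38, -1.25, 2.1, 0.13, 0.43, 1.96]), (np.float64(0.0), [1.44, 1.13, -0.81, 2.11, -0.82, 0.59, 2.94])]
```

```bash
cat > scan.py <<'E'
exec(open('ik.py').read())
hub=np.array([.488,-.053,.185]);X=np.array([.994,.105,0]);Yw=np.array([-.105,.994,0])
def target(th,delta,L,roll,t=.005,r=.07,psi=6):
    a=np.radians(th);tip=hub+r*(-np.sin(a)*Yw+np.array([0,0,np.cos(a)]))-t*X
    R=wori(delta,L,psi)*Z(np.radians(roll));return tip-.097*R.as_matrix()[:,2],R
def ikm(pos,R,j0):
    mid=(LO+HI)/2;hw=(HI-LO)/2
    def g(j):
        return np.r_[(fk(j,V)-pos)*50,(R.inv()*(rots(j)[6]*Z(np.pi))).as_rotvec()*10,.02*((j-mid)/hw)**4]
    o=least_squares(g,np.clip(j0,LO+.01,HI-.01),bounds=(LO,HI));j=o.x
    return j,np.linalg.norm(fk(j,V)-pos)*1e3+(R.inv()*(rots(j)[6]*Z(np.pi))).magnitude()*100,min((hw-abs(j-mid)))
if __name__=="__main__":
  for delta in (45,50):
   for L in (60,75,90,105):
    for roll in (-20,0,20,160,180,200):
      res=[];j0=np.array([1.4,1.1,-.7,2.1,-.8,.7,0 if abs(roll)<90 else 2.5])
      for th in (-60,3,65,128):
        p,R=target(th,delta,L,roll);j,e,m=ikm(p,R,j0);res.append((round(e,1),round(m,2)))
      print(delta,L,roll,res)
E
python3 scan.py
```

```text
45 60 -20 [(np.float64(13.1), np.float64(0.0)), (np.float64(0.0), np.float64(0.06)), (np.float64(0.0), np.float64(0.23)), (np.float64(0.0), np.float64(0.18))]
45 60 0 [(np.float64(12.9), np.float64(0.0)), (np.float64(0.0), np.float64(0.06)), (np.float64(0.0), np.float64(0.23)), (np.float64(0.0), np.float64(0.18))]
45 60 20 [(np.float64(12.7), np.float64(0.0)), (np.float64(0.0), np.float64(0.07)), (np.float64(0.0), np.float64(0.23)), (np.float64(0.0), np.float64(0.18))]
45 60 160 [(np.float64(20.3), np.float64(0.0)), (np.float64(0.3), np.float64(0.0)), (np.float64(0.0), np.float64(0.05)), (np.float64(0.0), np.float64(0.07))]
45 60 180 [(np.float64(15.7), np.float64(0.0)), (np.float64(0.0), np.float64(0.04)), (np.float64(0.0), np.float64(0.12)), (np.float64(0.0), np.float64(0.1))]
45 60 200 [(np.float64(13.9), np.float64(0.0)), (np.float64(0.0), np.float64(0.1)), (np.float64(0.0), np.float64(0.17)), (np.float64(0.0), np.float64(0.13))]
45 75 -20 [(np.float64(1.2), np.float64(0.0)), (np.float64(0.0), np.float64(0.16)), (np.float64(0.0), np.float64(0.24)), (np.float64(0.0), np.float64(0.
[... 5783 characters left out ...]
at64(0.0), np.float64(0.29)), (np.float64(0.0), np.float64(0.33))]
50 105 20 [(np.float64(0.0), np.float64(0.2)), (np.float64(0.0), np.float64(0.23)), (np.float64(0.0), np.float64(0.29)), (np.float64(0.0), np.float64(0.33))]
50 105 160 [(np.float64(0.0), np.float64(0.07)), (np.float64(0.0), np.float64(0.1)), (np.float64(0.0), np.float64(0.17)), (np.float64(0.0), np.float64(0.2))]
50 105 180 [(np.float64(0.0), np.float64(0.13)), (np.float64(0.0), np.float64(0.16)), (np.float64(0.0), np.float64(0.23)), (np.float64(0.0), np.float64(0.26))]
50 105 200 [(np.float64(0.0), np.float64(0.17)), (np.float64(0.0), np.float64(0.2)), (np.float64(0.0), np.float64(0.26)), (np.float64(0.0), np.float64(0.3))]
```

```bash
cat > sim.py <<'E'
exec(open('scan.py').read().split('if __name__')[0])
from scipy.spatial.transform import Slerp
def step(j,p,R):
    # min-change IK w limits
    g=lambda q:np.r_[(fk(q,V)-p)*50,(R.inv()*(rots(q)[6]*Z(np.pi))).as_rotvec()*10,.01*(q-j)]
    return least_squares(g,np.clip(j,LO+1e-3,HI-1e-3),bounds=(LO,HI)).x
def run(j,wps,v=True):
    p=fk(j,V);R=rots(j)[6]*Z(np.pi)
    for q,Rt,n in wps:
        q=np.array(q);sl=Slerp([0,1],Rn.concatenate([R,Rt]))
        for i in range(1,n+1):
            j=step(j,p+(q-p)*i/n,sl(i/n))
        p=q;R=Rt
        if v:print(n,j.round(2),"err",(1e3*np.linalg.norm(fk(j,V)-q)).round(1),(Rt.inv()*(rots(j)[6]*Z(np.pi))).magnitude().round(3))
    return j
def down(xaz):
    a=np.radians(xaz);x=np.array([np.cos(a),np.sin(a),0]);z=np.array([0,0,-1.]);return Rn.from_matrix(np.array([x,np.cross(z,x),z]).T)
E
python3 - <<'E'
exec(open('sim.py').read())
# validate
j=run(J[1],[((.28,.0,.48),ori(60,6),12)]);
p,R=target(3,50,75,0,t=.08)
print(p,R.as_matrix().round(2))
j0=env.get_state()["joint_pos"]
print('go')
j=run(j0,[((.28,.06,.48),ori(60,6),8),((.33,.0,.5),ori(85,0),8),((.38,-.2,.48),down(-90),8),((.2,-.42,.45),down(-110),10),((.2,-.4,.4),R,12),(p,R,8)])
E
```

```text
Traceback (most recent call last):
AttributeError: 'float' object has no attribute 'round'
```

```bash
sed -i 's/(Rt.inv()\*(rots(j)\[6\]\*Z(np.pi))).magnitude().round(3)/round((Rt.inv()*(rots(j)[6]*Z(np.pi))).magnitude(),3)/' sim.py
cat > t.py <<'E'
exec(open('sim.py').read())
j=run(J[1],[((.28,.0,.48),ori(60,6),12)]);
p,R=target(3,50,75,0,t=.08)
print(p,R.as_matrix().round(2))
j0=env.get_state()["joint_pos"]
print('go')
j=run(j0,[((.28,.06,.48),ori(60,6),8),((.33,.0,.5),ori(85,0),8),((.38,-.2,.48),down(-90),8),((.2,-.42,.45),down(-110),10),((.2,-.4,.4),R,12),(p,R,8)])
print('direct')
j=run(j0,[((.33,-.1,.5),down(-70),10),((.2,-.42,.45),down(-110),10),((.2,-.4,.4),R,12),(p,R,8)])
E
python3 t.py
```

```text
12 [ 0.19 -0.37 -0.14  2.3  -0.2   0.72 -1.3 ] err 4.8 0.023
[ 0.3543583  -0.14294012  0.27413596] [[ 0.03 -0.83  0.56]
 [-0.26  0.54  0.8 ]
 [-0.97 -0.17 -0.2 ]]
go
8 [-0.22 -0.37 -0.15  2.31  0.12  0.71 -1.91] err 2.4 0.012
8 [-0.2  -0.1   0.09  2.    0.02  1.16 -1.69] err 0.0 0.0
8 [ 0.09  0.14  0.37  1.81 -0.05  1.2  -1.09] err 0.0 0.0
10 [ 0.56  0.25  0.62  1.79 -0.16  1.15 -0.69] err 0.0 0.0
12 [ 1.29  0.74  0.23  1.72 -0.82  1.98 -0.2 ] err 0.0 0.0
8 [ 1.28  0.85 -0.39  2.28 -1.1   1.13 -0.01] err 0.0 0.0
direct
10 [-0.48 -0.06  0.64  1.95  0.04  1.24 -1.08] err 0.0 0.0
10 [ 0.3   0.33  1.01  1.8  -0.3   1.18 -0.52] err 0.0 0.0
12 [ 1.29  0.74  0.23  1.72 -0.82  1.98 -0.2 ] err 0.0 0.0
8 [ 1.28  0.85 -0.39  2.28 -1.1   1.13 -0.01] err 0.0 0.0
```

```bash
python3 - <<'E'
from h import *
from sim import down
plan([((.34,-.0,.5),down(-90),8)],0)
E
```

```text
max 0.016 0.115 end [0.34 0.   0.5 ]
[[-0.007,0.002,0.016,-0.084,0.114,-0.046,0],[-0.008,0,0.015,-0.084,0.114,-0.046,0],[-0.01,-0.001,0.014,-0.084,0.114,-0.046,0],[-0.012,-0.003,0.013,-0.084,0.115,-0.046,0],[-0.013,-0.004,0.011,-0.085,0.114,-0.046,0],[-0.014,-0.006,0.009,-0.084,0.115,-0.045,0],[-0.014,-0.007,0.007,-0.085,0.114,-0.046,0],[-0.015,-0.008,0.005,-0.084,0.115,-0.046,0]]
```

Request:
{"name": "arm_command", "arguments": {"rows": [[-0.007, 0.002, 0.016, -0.084, 0.114, -0.046, 0], [-0.008, 0, 0.015, -0.084, 0.114, -0.046, 0], [-0.01, -0.001, 0.014, -0.084, 0.114, -0.046, 0], [-0.012, -0.003, 0.013, -0.084, 0.115, -0.046, 0], [-0.013, -0.004, 0.011, -0.085, 0.114, -0.046, 0], [-0.014, -0.006, 0.009, -0.084, 0.115, -0.045, 0], [-0.014, -0.007, 0.007, -0.085, 0.114, -0.046, 0], [-0.015, -0.008, 0.005, -0.084, 0.115, -0.046, 0]]}}

```text
time: 6.0
tcp_pos: [0.3397, 0.0016, 0.4984]
eef_rot: [0.709, -0.705, 0.002, 0.004]
contact_force: [-0.1, -0.5, -0.8]
finger_gap: 0.0003
```

```bash
python3 - <<'E'
from sim import *
st()
p,R=target(3,50,75,0,t=.08)
j0=env.get_state()["joint_pos"]
w=[((.36,-.22,.47),down(-90),8),((.22,-.42,.45),down(-110),8)]
j=run(j0,w+[((.22,-.3,.38),R,12),(p,R,8)])
plan(w,0)
E
```

```text
6.0 tcp [0.3397 0.0016 0.4984] z [-0.003 -0.009 -1.   ] x [ 0.005 -1.     0.009] tip [0.3394 0.0007 0.4014] j [-0.22 -0.05  0.12  1.93  0.01  1.26 -1.67] F [-0.1 -0.5 -0.8] gap 0.0
8 [ 0.11  0.13  0.41  1.84 -0.06  1.18 -1.03] err 0.0 0.0
8 [ 0.53  0.27  0.62  1.77 -0.17  1.16 -0.72] err 0.0 0.0
12 [ 1.13  0.69  0.35  2.   -0.84  1.86 -0.02] err 0.0 0.0
8 [ 1.28  0.85 -0.39  2.28 -1.1   1.13 -0.01] err 0.0 0.0
max 0.029 0.044 end [ 0.22 -0.42  0.45]
[[0.028,-0.002,0.004,0,-0.001,0.001,0],[0.028,-0.002,0.004,0,-0.001,0.001,0],[0.028,-0.003,0.004,0,-0.001,0.001,0],[0.027,-0.003,0.004,0.001,-0.001,0,0],[0.028,-0.002,0.003,0,-0.001,0.001,0],[0.027,-0.003,0.004,0.001,-0.001,0,0],[0.028,-0.002,0.003,0,-0.001,0.001,0],[0.027,-0.003,0.004,0.001,-0.002,0,0]]
[[0.025,0.018,0.002,0,0,0.044,0],[0.026,0.016,0.002,0,0,0.044,0],[0.026,0.015,0.003,0,0,0.044,0],[0.027,0.014,0.002,0,0,0.043,0],[0.028,0.013,0.003,0,0,0.044,0],[0.028,0.012,0.002,0,0,0.043,0],[0.029,0.01,0.003,0,0,0.044,0],[0.029,0.009,0.002,0,0,0.043,0]]
```

Request:
{"name": "arm_command", "arguments": {"rows": [[0.028, -0.002, 0.004, 0, -0.001, 0.001, 0], [0.028, -0.002, 0.004, 0, -0.001, 0.001, 0], [0.028, -0.003, 0.004, 0, -0.001, 0.001, 0], [0.027, -0.003, 0.004, 0.001, -0.001, 0, 0], [0.028, -0.002, 0.003, 0, -0.001, 0.001, 0], [0.027, -0.003, 0.004, 0.001, -0.001, 0, 0], [0.028, -0.002, 0.003, 0, -0.001, 0.001, 0], [0.027, -0.003, 0.004, 0.001, -0.002, 0, 0]]}}

```text
time: 7.0
tcp_pos: [0.3598, -0.2205, 0.4683]
eef_rot: [-0.707, 0.707, 0.001, 0.002]
contact_force: [-0.0, -0.0, 0.9]
finger_gap: 0.0006
```

Request:
{"name": "arm_command", "arguments": {"rows": [[0.025, 0.018, 0.002, 0, 0, 0.044, 0], [0.026, 0.016, 0.002, 0, 0, 0.044, 0], [0.026, 0.015, 0.003, 0, 0, 0.044, 0], [0.027, 0.014, 0.002, 0, 0, 0.043, 0], [0.028, 0.013, 0.003, 0, 0, 0.044, 0], [0.028, 0.012, 0.002, 0, 0, 0.043, 0], [0.029, 0.01, 0.003, 0, 0, 0.044, 0], [0.029, 0.009, 0.002, 0, 0, 0.043, 0]]}}

```text
time: 8.0
tcp_pos: [0.2196, -0.4204, 0.448]
eef_rot: [-0.573, 0.82, 0.002, 0.002]
contact_force: [0.3, 0.3, -0.2]
finger_gap: 0.0004
```

```bash
python3 - <<'E'
from sim import *
import cv2
st()
p,R=target(3,50,75,0,t=.08)
j0=env.get_state()["joint_pos"]
w=[((.2,-.34,.38),R,13)]
j=run(j0,w+[(p,R,8)])
plan(w,0)
cv2.imwrite("pics/top2.png",env.snapshot("top")[:,:,::-1])
cv2.imwrite("pics/w3.png",env.snapshot("wrist")[:,:,::-1])
E
```

```text
8.0 tcp [ 0.2196 -0.4204  0.448 ] z [ 0.002  0.005 -1.   ] x [-0.344 -0.939 -0.006] tip [ 0.2198 -0.4199  0.351 ] j [ 0.53  0.27  0.66  1.77 -0.18  1.17 -0.68] F [ 0.3  0.3 -0.2] gap 0.0
13 [ 1.17  0.73  0.38  1.9  -0.81  1.93 -0.03] err 0.0 0.0
8 [ 1.28  0.85 -0.39  2.28 -1.1   1.13 -0.01] err 0.0 0.0
max 0.007 0.103 end [ 0.2   -0.34   0.379]
[[-0.005,0.004,0.005,0.023,-0.103,0.006,0],[-0.005,0.004,0.006,0.022,-0.103,0.006,0],[-0.004,0.004,0.006,0.022,-0.103,0.006,0],[-0.003,0.004,0.006,0.022,-0.103,0.006,0],[-0.003,0.004,0.007,0.023,-0.103,0.005,0],[-0.002,0.004,0.007,0.022,-0.102,0.006,0],[-0.001,0.004,0.007,0.023,-0.103,0.005,0],[-0.001,0.005,0.007,0.022,-0.102,0.006,0]]
[[0,0.005,0.007,0.023,-0.103,0.005,0],[0.001,0.005,0.006,0.022,-0.102,0.006,0],[0.002,0.005,0.006,0.023,-0.103,0.005,0],[0.002,0.005,0.006,0.022,-0.102,0.006,0],[0.003,0.005,0.006,0.023,-0.103,0.005,0]]
```

View pics/top2.png

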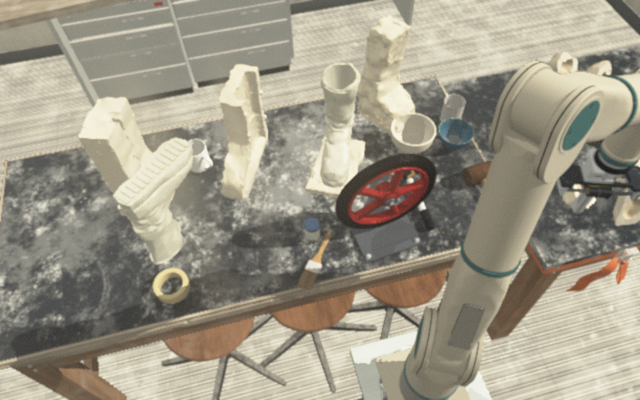

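View pics/w3.png

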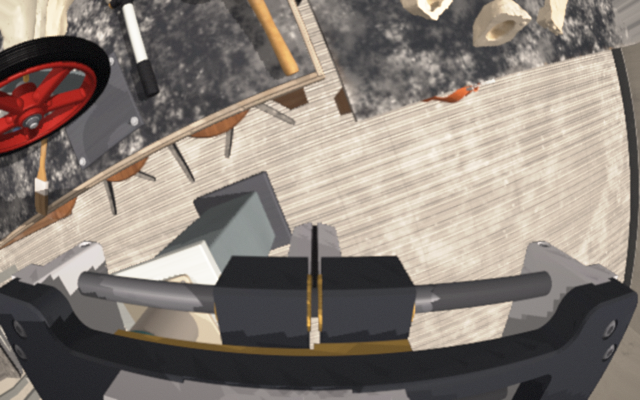

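Request:
{"name": "arm_command", "arguments": {"rows": [[-0.005, 0.004, 0.005, 0.023, -0.103, 0.006, 0], [-0.005, 0.004, 0.006, 0.022, -0.103, 0.006, 0], [-0.004, 0.004, 0.006, 0.022, -0.103, 0.006, 0], [-0.003, 0.004, 0.006, 0.022, -0.103, 0.006, 0], [-0.003, 0.004, 0.007, 0.023, -0.103, 0.005, 0], [-0.002, 0.004, 0.007, 0.022, -0.102, 0.006, 0], [-0.001, 0.004, 0.007, 0.023, -0.103, 0.005, 0], [-0.001, 0.005, 0.007, 0.022, -0.102, 0.006, 0]]}}

```text
time: 9.1
tcp_pos: [0.2088, -0.3693, 0.4061]
eef_rot: [-0.504, 0.759, 0.16, 0.38]
contact_force: [0.4, 0.1, 0.2]
finger_gap: 0.0004
```

```bash
python3 - <<'E'
from sim import *
st()
p,R=target(3,50,75,0,t=.08)
j0=env.get_state()["joint_pos"]
w=[((.25,-.27,.33),R,8)]
j=run(j0,w+[(p,R,8)])
plan(w,0)
E
```

```text
9.1 tcp [ 0.2088 -0.3693  0.4061] z [ 0.416  0.626 -0.66 ] x [-0.202 -0.644 -0.738] tip [ 0.2492 -0.3086  0.3421] j [ 1.01  0.52  0.52  1.79 -0.68  1.69 -0.19] F [0.4 0.1 0.2] gap 0.0
8 [ 1.08  0.76  0.33  2.08 -0.9   1.75  0.07] err 0.0 0.0
8 [ 1.28  0.85 -0.39  2.28 -1.1   1.13 -0.01] err 0.0 0.0
max 0.016 0.064 end [ 0.25 -0.27  0.33]
[[-0.002,0.002,0.016,0.014,-0.064,0.004,0],[-0.001,0.003,0.016,0.014,-0.063,0.004,0],[0,0.003,0.016,0.014,-0.064,0.004,0],[0.001,0.003,0.016,0.014,-0.064,0.003,0],[0.002,0.003,0.016,0.015,-0.063,0.004,0],[0.003,0.003,0.016,0.014,-0.064,0.003,0],[0.005,0.004,0.016,0.015,-0.063,0.004,0],[0.005,0.003,0.015,0.014,-0.064,0.003,0]]
```

Request:
{"name": "arm_command", "arguments": {"rows": [[-0.002, 0.002, 0.016, 0.014, -0.064, 0.004, 0], [-0.001, 0.003, 0.016, 0.014, -0.063, 0.004, 0], [0, 0.003, 0.016, 0.014, -0.064, 0.004, 0], [0.001, 0.003, 0.016, 0.014, -0.064, 0.003, 0], [0.002, 0.003, 0.016, 0.015, -0.063, 0.004, 0], [0.003, 0.003, 0.016, 0.014, -0.064, 0.003, 0], [0.005, 0.004, 0.016, 0.015, -0.063, 0.004, 0], [0.005, 0.003, 0.015, 0.014, -0.064, 0.003, 0]]}}

```text
time: 10.1
tcp_pos: [0.2497, -0.2705, 0.3293]
eef_rot: [-0.414, 0.654, 0.243, 0.585]
contact_force: [-0.1, -0.0, 0.1]
finger_gap: 0.0006
```

```bash
python3 - <<'E'
from sim import *
import cv2
st()
s=env.get_state();print(repr(s["tcp_pos"]),repr(s["eef_rot"]))
w=env.snapshot("wrist")[:,:,::-1];cv2.imwrite("pics/w4.png",w)
t=env.snapshot("top")[:,:,::-1];cv2.imwrite("pics/top3.png",t)
cv2.imwrite("pics/tc3.png",cv2.resize(t[140:270,320:460],None,fx=5,fy=4.6,interpolation=2))
E
```

```text
10.1 tcp [ 0.2497 -0.2705  0.3293] z [ 0.563  0.802 -0.199] x [ 0.027 -0.258 -0.966] tip [ 0.3043 -0.1927  0.31  ] j [ 1.1   0.78  0.34  2.08 -0.87  1.76  0.09] F [-0.1 -0.   0.1] gap 0.001
array([ 0.2496975 , -0.27053339,  0.32928336]) array([-0.41427734,  0.65394428,  0.24308449,  0.58450073])
```

View pics/w4.png

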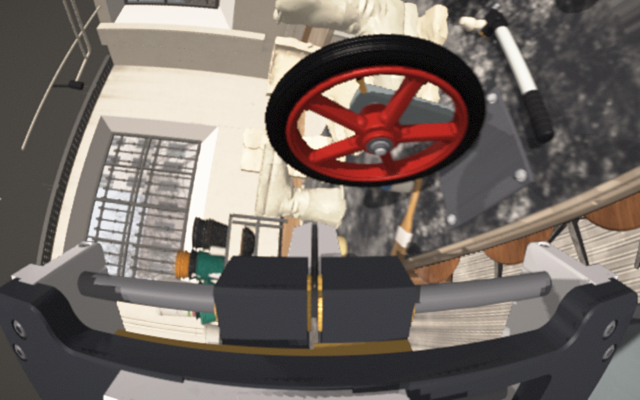

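View pics/tc3.png

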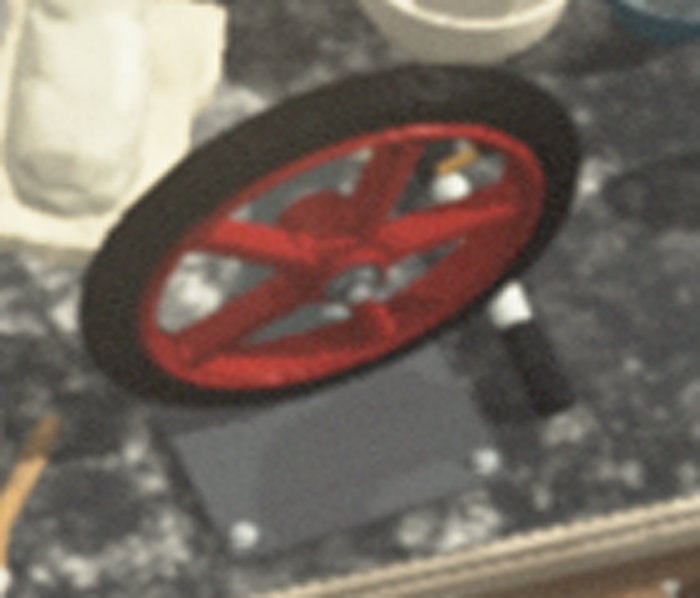

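```bash
cat > meas.py <<'E'
from h import *
P1=(np.array([.2788,.0568,.4758]),[.766,-.6,.147,-.18])
s=env.get_state();
P4=(np.array([ 0.2496975 , -0.27053339,  0.32928336]),[-0.41427734,  0.65394428,  0.24308449,  0.58450073])
tc=lambda u,v:(u/5+320,v/4.6+140)
for name,a,b,c in [("axle end",(423,171),(379,148),tc(362,287)),("boltL",(346,218),(450,219),tc(245,535)),("boltR",(428,231),(520,175),tc(485,460))]:
    rs=[wray(a,*P1),wray(b,*P4),ray("top",c)]
    print(name,tri(rs)[0].round(4),round(tri(rs)[1],4),[tri([rs[i],rs[k]])[0].round(3).tolist() for i,k in ((0,1),(0,2),(1,2))])
    if "bolt" in name:
        for o,d in rs: print((o+d*(.013-o[2])/d[2]).round(4))
E
python3 meas.py
python3 - <<'E'
import cv2
a=cv2.imread("pics/w4.png")[20:240,255:545];cv2.imwrite("pics/w4c.png",cv2.resize(a,None,fx=2.7,fy=2.7,interpolation=2))
E
```

```text
axle end [ 0.4634 -0.057   0.1887] 0.0032 [[0.465, -0.056, 0.189], [0.478, -0.066, 0.159], [0.462, -0.058, 0.189]]
boltL [0.4043 0.0222 0.0153] 0.0056 [[0.407, 0.023, 0.016], [0.412, 0.018, -0.008], [0.401, 0.021, 0.017]]
[0.4091 0.0229 0.013 ]
[0.4065 0.0273 0.013 ]
[0.3996 0.0203 0.013 ]
boltR [ 0.4179 -0.1396  0.0147] 0.0036 [[0.42, -0.139, 0.015], [0.425, -0.148, -0.007], [0.416, -0.14, 0.016]]
[ 0.421  -0.1399  0.013 ]
[ 0.4196 -0.137   0.013 ]
[ 0.415 -0.141  0.013]
```

View pics/w4c.png

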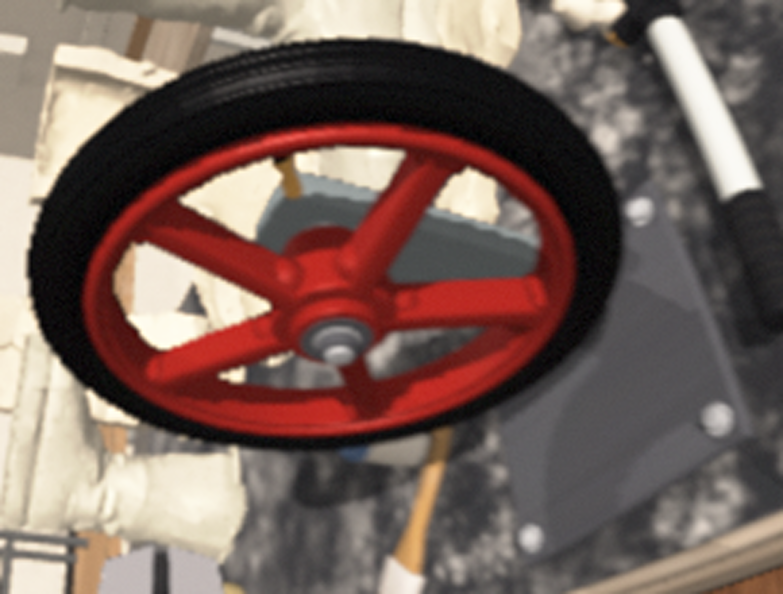

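```bash
cat >> meas.py <<'E'
print()
w=lambda u,v:wray((u/2.7+255,v/2.7+20),*P4)
s4=lambda u,v:ray("side",(u/4+190,v/4+100))
top=lambda u,v:ray("top",tc(u,v))
for nm,rs in dict(tip=[w(295,196),s4(198,186),top(440,170)],foot=[w(283,160),s4(160,157),top(475,152)],axle=[w(337,345),wray((423,170),*P1),top(362,287)]).items():
    x,e=tri(rs);print(nm,x.round(4),round(e,4),[tri([rs[i],rs[k]])[0].round(3).tolist() for i,k in ((0,1),(0,2),(1,2))])
E
python3 meas.py | tail -3
python3 - <<'E'
# ellipse of tyre outer & rim in w4: contact directions
import cv2,numpy as np
from h import *
exec(open('meas.py').read().split('tc=lambda')[0])
im=cv2.imread("pics/w4.png");b,g,r=[im[:,:,i].astype(int) for i in range(3)]
red=((r>90)&(r>2*g)&(r>2*b)).astype(np.uint8);red[200:]=0
n,l,s,c=cv2.connectedComponentsWithStats(red);k=1+np.argmax(s[1:,4]);m=(l==k).astype(np.uint8)
ct=max(cv2.findContours(m,cv2.RETR_EXTERNAL,cv2.CHAIN_APPROX_NONE)[0],key=cv2.contourArea)[:,0,:]
print(len(ct),cv2.fitEllipse(ct))
# intersect red outline with plane (front rim edge) for candidate offset -> circle fit
from scipy.optimize import least_squares
rays=[wray(u,*P4) for u in ct]
for psi in (4,6,8):
  X=np.array([np.cos(np.radians(psi)),np.sin(np.radians(psi)),0]);Y=np.array([-X[1],X[0],0])
  for xp in (.463,.473,.483,.493):
    c0=np.array([xp,-.054,0]);Q=[]
    for o,d in rays:
        p=o+d*((c0-o)@X)/(d@X);Q.append([(p-c0)@Y,p[2]])
    Q=np.array(Q);A=np.c_[2*Q,np.ones(len(Q))];z=np.linalg.lstsq(A,(Q**2).sum(1),rcond=None)[0]
    R=np.sqrt(z[2]+z[:2]@z[:2]);print(psi,xp,"c",z[:2].round(4),"R",R.round(4),"rms",np.std(np.hypot(*(Q-z[:2]).T)).round(5))
E
```

```text
tip [ 0.5032 -0.1121  0.2314] 0.0026 [[0.505, -0.11, 0.231], [0.502, -0.114, 0.233], [0.503, -0.112, 0.231]]
foot [ 0.5022 -0.135   0.2468] 0.0031 [[0.501, -0.138, 0.247], [0.502, -0.133, 0.246], [0.503, -0.135, 0.247]]
axle [ 0.4645 -0.0571  0.1877] 0.0036 [[0.466, -0.056, 0.188], [0.462, -0.058, 0.188], [0.483, -0.069, 0.151]]
427 ((376.60906982421875, 123.57573699951172), (113.59385681152344, 180.60369873046875), 83.32474517822266)
4 0.463 c [-0.0264  0.2025] R 0.1154 rms 0.00202
4 0.473 c [-0.0132  0.1956] R 0.1205 rms 0.00211
4 0.483 c [-1.000e-04  1.887e-01] R 0.1257 rms 0.0022
4 0.493 c [0.0131 0.1818] R 0.1308 rms 0.00229
6 0.463 c [-0.027   0.2019] R 0.113 rms 0.00081
6 0.473 c [-0.0145  0.1953] R 0.1178 rms 0.00085
6 0.483 c [-0.0019  0.1887] R 0.1226 rms 0.00088
6 0.493 c [0.0106 0.1821] R 0.1274 rms 0.00092
8 0.463 c [-0.0275  0.2012] R 0.111 rms 0.00199
8 0.473 c [-0.0155  0.1949] R 0.1155 rms 0.00207
8 0.483 c [-0.0035  0.1886] R 0.12 rms 0.00215
8 0.493 c [0.0085 0.1823] R 0.1245 rms 0.00223
```

```bash
sed -i 's/^hub=.*/hub=np.array([.500,-.054,.186]);X=np.array([.9945,.1045,0]);Yw=np.array([-.1045,.9945,0])/' scan.py
python3 - <<'E'
from sim import *
st()
j0=env.get_state()["joint_pos"]
p,R=target(-25,50,75,0,t=.002,r=.075)
n=R.as_matrix()[:,2]
w=[(p-n*.11,R,6),(p-n*.05,R,5),(p,R,8)]
arc=[(target(th,50,75,0,t=.002,r=.075)) for th in range(-20,135,10)]
j=run(j0,w+[(a,b,2) for a,b in arc])
print(p-n*.11,p-n*.05,p)
plan(w[:2],0)
E
```

```text
10.2 tcp [ 0.2496 -0.27    0.3287] z [ 0.562  0.803 -0.197] x [ 0.025 -0.255 -0.967] tip [ 0.3041 -0.1921  0.3095] j [ 1.1   0.78  0.34  2.08 -0.87  1.76  0.09] F [ 0.5 -0.7  0.7] gap 0.001
6 [ 1.16  0.79 -0.21  2.15 -1.1   1.33 -0.09] err 0.0 0.0
5 [ 1.33  0.9  -0.63  2.19 -1.1   0.98 -0.17] err 0.0 0.0
8 [ 1.39  1.04 -0.89  2.22 -1.1   0.71 -0.22] err 0.0 0.0
2 [ 1.39  1.03 -0.88  2.2  -1.08  0.73 -0.24] err 0.0 0.0
2 [ 1.39  1.02 -0.86  2.18 -1.06  0.76 -0.27] err 0.0 0.0
2 [ 1.4   1.01 -0.85  2.15 -1.03  0.8  -0.3 ] err 0.0 0.0
2 [ 1.4   1.   -0.83  2.12 -1.    0.83 -0.33] err 0.0 0.0
2 [ 1.4   1.01 -0.81  2.09 -0.98  0.85 -0.35] err 0.0 0.0
2 [ 1.4   1.02 -0.79  2.06 -0.95  0.87 -0.36] err 0.0 0.0
2 [ 1.4   1.03 -0.78  2.04 -0.93  0.89 -0.37] err 0.0 0.0
2 [ 1.39  1.05 -0.76  2.01 -0.92  0.9  -0.38] err 0.0 0.0
2 [ 1.39  1.07 -0.75  2.   -0.9   0.91 -0.38] err 0.0 0.0
2 [ 1.39  1.09 -0.74  1.98 -0.89  0.91 -0.37] err 0.0 0.0
2 [ 1.39  1.11 -0.73  1.97 -0.88  0.91 -0.36] err 0.0 0.0
2 [ 1.38  1.13 -0.72  1.96 -0.87  0.9  -0.35] err 0.0 0.0
2 [ 1.38  1.16 -0.71  1.96 -0.87  0.89 -0.33] err 0.0 0.0
2 [ 1.38  1.18 -0.71  1.96 -0.86  0.88 -0.31] err 0.0 0.0
2 [ 1.37  1.21 -0.71  1.96 -0.87  0.86 -0.29] err 0.0 0.0
2 [ 1.37  1.23 -0.71  1.97 -0.87  0.83 -0.27] err 0.0 0.0
[ 0.37838101 -0.18892415  0.29501433] [ 0.41209629 -0.14073946  0.28311832] [ 0.44019236 -0.10058555  0.27320497]
max 0.024 0.001 end [ 0.412 -0.141  0.283]
[[0.003,-0.01,0.024,0,0,-0.001,0],[0.002,-0.009,0.024,0,0,-0.001,0],[0.003,-0.01,0.024,0,0,0,0],[0.002,-0.009,0.024,0,0,-0.001,0],[0.003,-0.01,0.024,0,0,0,0],[0.002,-0.009,0.024,0,0.001,-0.001,0],[0,0,0.012,0,0,0,0],[0,0,0.012,0,0,0,0]]
[[0,0,0.012,0,0,0,0],[0,0,0.012,0,0,0,0],[0,0,0.012,0,0,0,0]]
```

Request:
{"name": "arm_command", "arguments": {"rows": [[0.003, -0.01, 0.024, 0, 0, -0.001, 0], [0.002, -0.009, 0.024, 0, 0, -0.001, 0], [0.003, -0.01, 0.024, 0, 0, 0, 0], [0.002, -0.009, 0.024, 0, 0, -0.001, 0], [0.003, -0.01, 0.024, 0, 0, 0, 0], [0.002, -0.009, 0.024, 0, 0.001, -0.001, 0], [0, 0, 0.012, 0, 0, 0, 0], [0, 0, 0.012, 0, 0, 0, 0]]}}

```text
time: 11.2
tcp_pos: [0.383, -0.1752, 0.2891]
eef_rot: [-0.416, 0.654, 0.245, 0.582]
contact_force: [-0.1, -0.8, -0.6]
finger_gap: 0.0004
```

```bash
python3 - <<'E'
from sim import *
import cv2
st();s=env.get_state();print(s["tcp_pos"].tolist(),s["eef_rot"].tolist())
w=env.snapshot("wrist")[:,:,::-1];cv2.imwrite("pics/w5.png",w)
p,R=target(-25,50,75,0,t=.002,r=.075)
plan([(p,R,10)],0)
E
```

```text
11.2 tcp [ 0.383  -0.1752  0.2891] z [ 0.558  0.805 -0.202] x [ 0.023 -0.258 -0.966] tip [ 0.4371 -0.0972  0.2695] j [ 1.23  0.83 -0.35  2.18 -1.09  1.2  -0.1 ] F [-0.1 -0.8 -0.6] gap 0.0
[0.382961282822825, -0.17524395857522074, 0.2891180485031444] [-0.41565523657996145, 0.6543284799121266, 0.24534781394576005, 0.5821420916508087]
max 0.01 0.001 end [ 0.44  -0.101  0.273]
[[0,-0.001,0.009,0.001,0,0,0],[0,0,0.009,0.001,0,0,0],[0,-0.001,0.01,0,0,0,0],[0,0,0.009,0.001,0,0,0],[0,-0.001,0.01,0,0,-0.001,0],[0,0,0.009,0.001,0,0,0],[0,-0.001,0.01,0,0,-0.001,0],[-0.001,0,0.009,0.001,0,0,0]]
[[0,-0.001,0.01,0,0,-0.001,0],[-0.001,0,0.009,0.001,-0.001,0,0]]
```

View pics/w5.png

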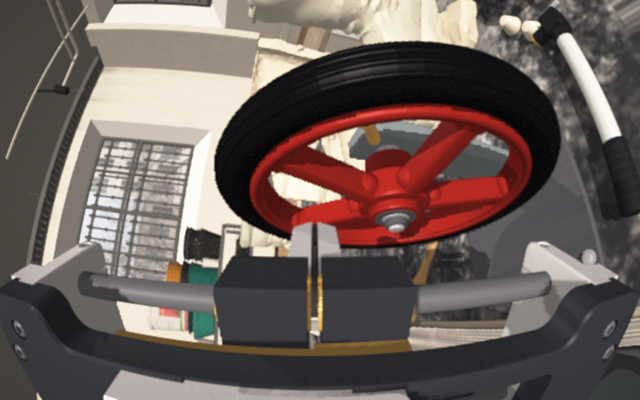

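```bash
cat >> h.py <<'E'
def wproj(x,pos,q):
    p=env.camera_params("wrist");K=np.array(p["intrinsics"]);T=np.array(p["T_tool_cam"])
    R=Rn.from_quat(q).as_matrix();c=T[:3,:3].T@(R.T@(np.asarray(x)-pos)-T[:3,3])
    th=np.arctan2(np.hypot(c[0],c[1]),c[2]);v=c[:2]/np.hypot(c[0],c[1])*th*K[0,0];return v+K[:2,2]
E
cat > ov.py <<'E'
from scan import *
import cv2
def wp(th,r,t):
    a=np.radians(th);return hub+r*(-np.sin(a)*Yw+np.array([0,0,np.cos(a)]))-t*X
def overlay(src,dst,pos,q,qv,tip=None,box=(200,30,570,260),f=2.1):
    im=cv2.resize(cv2.imread(src),None,fx=4,fy=4)
    P=lambda x:tuple(int(v) for v in (wproj(x,np.array(pos),q)*4+1.5))
    for k in range(5):
        for s in (-8,8):
            pt=[]
            for r in (.045,.065,.1):
                a=np.radians(qv+72*k);pt.append(P(wp(qv+72*k,r,.018)+s/1000*(-np.cos(a)*Yw-np.sin(a)*np.array([0,0,1]))))
            cv2.polylines(im,[np.array(pt)],False,(0,255,255),2)
    cv2.line(im,P(wp(qv+180,.114,0)),P(wp(qv+180,.078,0)),(0,255,0),3)
    cv2.polylines(im,[np.array([P(wp(a,.122,.017)) for a in range(0,360,5)])],True,(255,255,0),2)
    cv2.circle(im,P(hub-.04*X),6,(255,0,0),2)
    if tip is not None: cv2.circle(im,P(tip),8,(255,0,255),-1)
    x0,y0,x1,y1=[4*b for b in box];cv2.imwrite(dst,cv2.resize(im[y0:y1,x0:x1],None,fx=f/4,fy=f/4,interpolation=3))
E
python3 - <<'E'
from ov import *
overlay("pics/w5.png","pics/o5.png",[0.382961282822825, -0.17524395857522074, 0.2891180485031444],[-0.41565523657996145, 0.6543284799121266, 0.24534781394576005, 0.5821420916508087],-127,wp(-25,.075,.002))
E
```

```text
(no output)
```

View pics/o5.png

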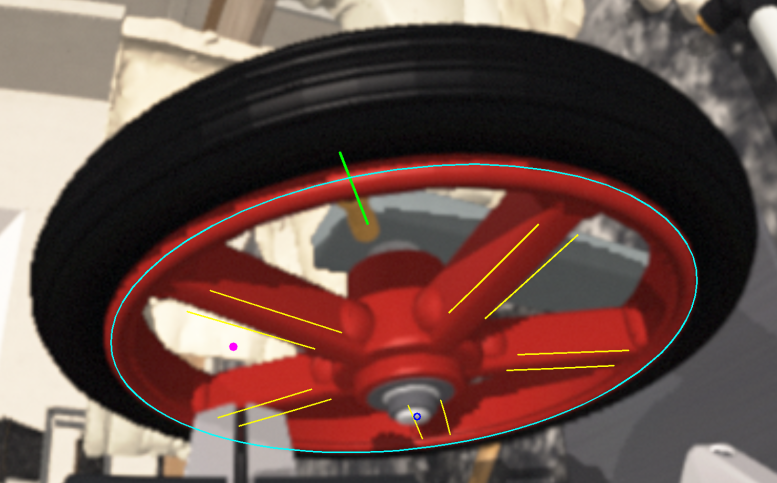

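Request:
{"name": "arm_command", "arguments": {"rows": [[0, -0.001, 0.009, 0.001, 0, 0, 0], [0, 0, 0.009, 0.001, 0, 0, 0], [0, -0.001, 0.01, 0, 0, 0, 0], [0, 0, 0.009, 0.001, 0, 0, 0], [0, -0.001, 0.01, 0, 0, -0.001, 0], [0, 0, 0.009, 0.001, 0, 0, 0], [0, -0.001, 0.01, 0, 0, -0.001, 0], [-0.001, 0, 0.009, 0.001, 0, 0, 0]]}}

```text
time: 12.25
tcp_pos: [0.4281, -0.1169, 0.2749]
eef_rot: [-0.414, 0.655, 0.244, 0.583]
contact_force: [0.4, 0.7, 0.5]
finger_gap: 0.0001
```

```bash
cat > look.py <<'E'
import sys
from ov import *
def look(n,qv,planfn=None):
    st();s=env.get_state();pos,q=s["tcp_pos"],s["eef_rot"]
    R=Rn.from_quat(q).as_matrix();tip=pos+.097*R[:,2];d=tip-hub
    print("tip: t(mm)",(-d@X*1e3).round(1),"r",(1e3*np.hypot(d@Yw,d[2])).round(1),"theta",np.degrees(np.arctan2(-d@Yw,d[2])).round(1))
    cv2.imwrite(f"pics/{n}.png",env.snapshot("wrist")[:,:,::-1])
    overlay(f"pics/{n}.png",f"pics/{n}o.png",pos,q,qv,tip,box=(200,0,600,270),f=2)
E
python3 - <<'E'
from look import *
look("w6",-127)
p,R=target(-25,50,75,0,t=.002,r=.075)
wp_=[(p,R,2)]+[(*target(th,50,75,0,t=.002,r=.075),2) for th in (-19,-13,-7)]
plan(wp_,0)
E
```

```text
12.25 tcp [ 0.4281 -0.1169  0.2749] z [ 0.562  0.803 -0.201] x [ 0.024 -0.259 -0.966] tip [ 0.4826 -0.0391  0.2554] j [ 1.41  1.03 -0.9   2.24 -1.09  0.7  -0.22] F [0.4 0.7 0.5] gap 0.0
tip: t(mm) 15.7 r 71.4 theta -13.5
max 0.01 0.001 end [ 0.442 -0.123  0.279]
[[-0.001,-0.001,0.01,0.001,-0.001,-0.001,0],[-0.001,0,0.01,0,0,-0.001,0],[0,-0.003,-0.003,0,0,0,0],[-0.001,-0.002,-0.003,0,0,0,0],[0,-0.003,-0.003,0,0,0,0],[0,-0.002,-0.003,0,0,0,0],[0,-0.003,-0.003,0,0,0,0],[0.001,-0.002,-0.003,0,0,0,0]]
```

View pics/w6o.png

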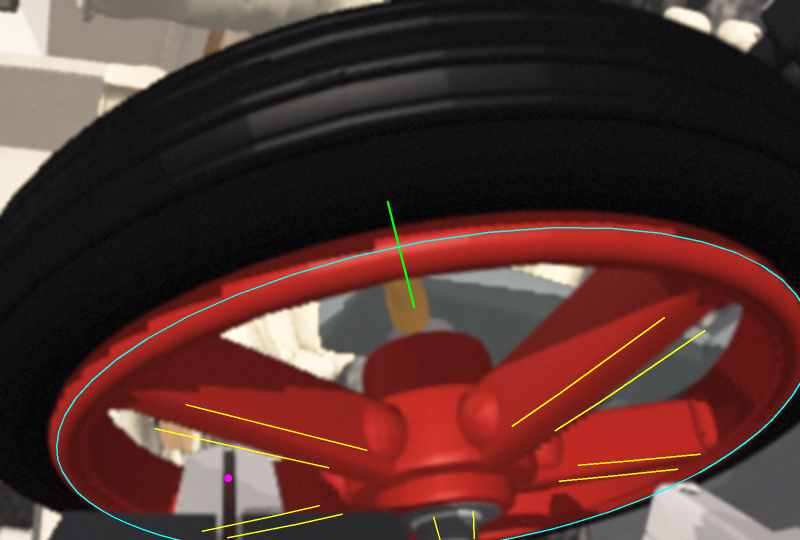

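Request:
{"name": "arm_command", "arguments": {"rows": [[-0.001, -0.001, 0.01, 0.001, -0.001, -0.001, 0], [-0.001, 0, 0.01, 0, 0, -0.001, 0], [0, -0.003, -0.003, 0, 0, 0, 0], [-0.001, -0.002, -0.003, 0, 0, 0, 0], [0, -0.003, -0.003, 0, 0, 0, 0], [0, -0.002, -0.003, 0, 0, 0, 0], [0, -0.003, -0.003, 0, 0, 0, 0], [0.001, -0.002, -0.003, 0, 0, 0, 0]]}}

```text
time: 13.3
tcp_pos: [0.4418, -0.1229, 0.2798]
eef_rot: [-0.415, 0.654, 0.244, 0.584]
contact_force: [-1.9, 2.3, -1.3]
finger_gap: 0.0006
```

```bash
python3 - <<'E'
from look import *
look("w7",-127)
plan([(*target(th,50,75,0,t=.002,r=.075),1) for th in (-5,-2,1,4,7,10,13,16)],0)
E
```

```text
13.3 tcp [ 0.4418 -0.1229  0.2798] z [ 0.561  0.803 -0.199] x [ 0.027 -0.258 -0.966] tip [ 0.4963 -0.045   0.2605] j [ 1.43  1.06 -0.97  2.2  -1.03  0.66 -0.32] F [-1.9  2.3 -1.3] gap 0.001
tip: t(mm) 2.8 r 75.1 theta -7.1
max 0.003 0.001 end [ 0.445 -0.153  0.277]
[[0,-0.002,-0.001,0,-0.001,0,0],[0.001,-0.002,-0.003,0,0,0,0],[0.001,-0.003,-0.003,0,0,0,0],[0.001,-0.002,-0.003,0,0,0,0],[0.002,-0.002,-0.003,0,0,0,0],[0.001,-0.003,-0.003,0,0,0,0],[0.002,-0.002,-0.002,0,0,0,0],[0.002,-0.002,-0.003,0,0,0,0]]
```

View pics/w7o.png

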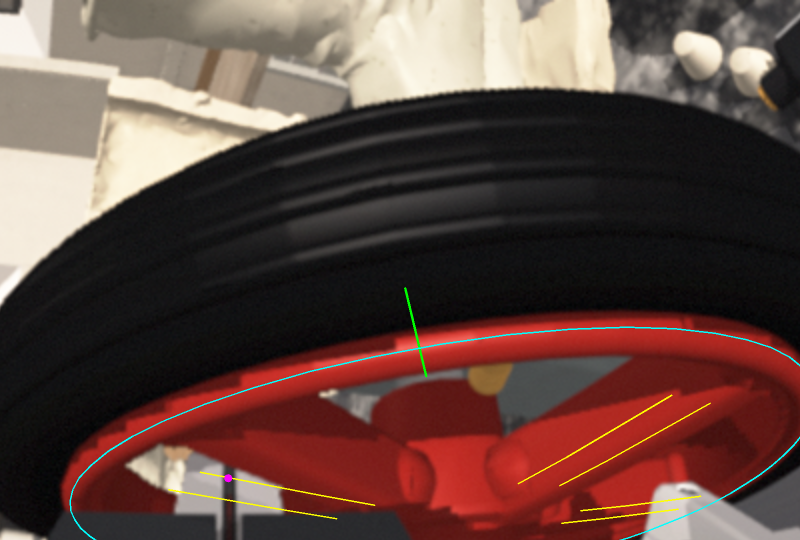

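```bash
python3 - <<'E'
from scan import *
import io
plan([(*target(th,50,75,0,t=.002,r=.075),1) for th in range(-3,62,4)][:16],0)
E
```

```text
max 0.005 0.001 end [ 0.45  -0.195  0.246]
[[0.001,-0.003,-0.003,0,-0.001,0,0],[0.001,-0.004,-0.004,0,0,0,0],[0.002,-0.003,-0.004,0,0,0,0],[0.002,-0.003,-0.004,0,0,0,0],[0.002,-0.003,-0.003,0,0,0,0],[0.002,-0.003,-0.004,0,0,0,0],[0.003,-0.003,-0.003,0,0,0,0],[0.004,-0.002,-0.003,0,0,0,0]]
[[0.003,-0.003,-0.003,0,0,0,0],[0.004,-0.002,-0.003,0,0,0,0],[0.004,-0.002,-0.003,0,0,0,0],[0.004,-0.002,-0.002,0,0,0,0],[0.005,-0.002,-0.002,0,0,0,0],[0.004,-0.002,-0.002,0,0,0,0],[0.005,-0.001,-0.002,0,0,0,0],[0.005,-0.001,-0.001,0,0,0,0]]
```

Request:
{"name": "arm_command", "arguments": {"rows": [[0.001, -0.003, -0.003, 0, -0.001, 0, 0], [0.001, -0.004, -0.004, 0, 0, 0, 0], [0.002, -0.003, -0.004, 0, 0, 0, 0], [0.002, -0.003, -0.004, 0, 0, 0, 0], [0.002, -0.003, -0.003, 0, 0, 0, 0], [0.002, -0.003, -0.004, 0, 0, 0, 0], [0.003, -0.003, -0.003, 0, 0, 0, 0], [0.004, -0.002, -0.003, 0, 0, 0, 0]]}}

```text
time: 14.35
tcp_pos: [0.447, -0.1631, 0.2728]
eef_rot: [-0.415, 0.653, 0.243, 0.585]
contact_force: [-1.0, 3.0, 0.7]
finger_gap: 0.0007
```

```bash
python3 - <<'E'
from look import *
look("w8",-95)
cv2.imwrite("pics/top8.png",cv2.resize(env.snapshot("top")[120:270,300:500,::-1],None,fx=3.8,fy=3.8,interpolation=2))
plan([(*target(th,50,75,0,t=.002,r=.075),1) for th in range(29,62,4)][:8],0)
E
```

```text
14.35 tcp [ 0.447  -0.1631  0.2728] z [ 0.562  0.803 -0.198] x [ 0.028 -0.257 -0.966] tip [ 0.5015 -0.0852  0.2536] j [ 1.44  1.05 -0.9   2.11 -0.93  0.77 -0.39] F [-1.   3.   0.7] gap 0.001
tip: t(mm) 1.8 r 74.4 theta 24.8
max 0.005 0.002 end [ 0.45  -0.195  0.246]
[[0.002,-0.002,-0.003,-0.002,-0.001,0,0],[0.004,-0.003,-0.003,0,0,0,0],[0.004,-0.002,-0.003,0,0,0,0],[0.004,-0.002,-0.002,0,0,0,0],[0.005,-0.001,-0.002,0,0,0,0],[0.005,-0.002,-0.002,0,0,0,0],[0.004,-0.001,-0.002,0,0,0,0],[0.005,-0.002,-0.001,0,0,0,0]]
```

View pics/w8o.png

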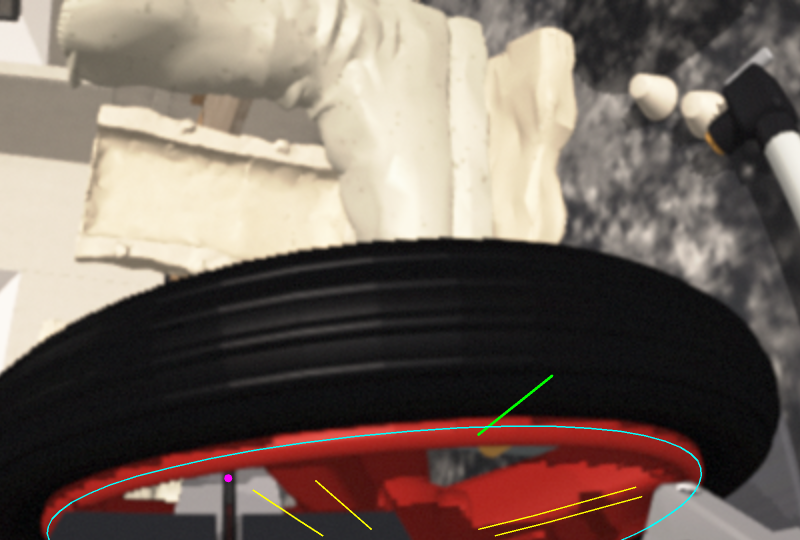

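View pics/top8.png

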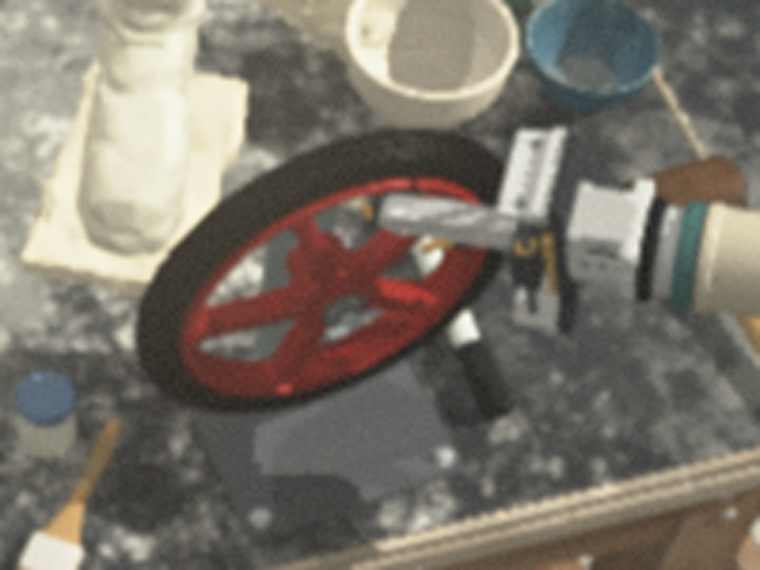

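Request:
{"name": "arm_command", "arguments": {"rows": [[0.002, -0.002, -0.003, 0, 0, 0, 0], [0.004, -0.003, -0.003, 0, 0, 0, 0], [0.004, -0.002, -0.003, 0, 0, 0, 0], [0.004, -0.002, -0.002, 0, 0, 0, 0], [0.005, -0.001, -0.002, 0, 0, 0, 0], [0.005, -0.002, -0.002, 0, 0, 0, 0], [0.004, -0.001, -0.002, 0, 0, 0, 0], [0.005, -0.002, -0.001, 0, 0, 0, 0]]}}

```text
time: 15.45
tcp_pos: [0.4498, -0.1939, 0.2467]
eef_rot: [-0.415, 0.653, 0.244, 0.585]
contact_force: [-1.8, 2.1, 2.1]
finger_gap: 0.0004
```

```bash
cat > nx.py <<'E'
import sys
from look import *
n,a,b,st_=sys.argv[1],float(sys.argv[2]),float(sys.argv[3]),float(sys.argv[4])
st();s=env.get_state();R=Rn.from_quat(s["eef_rot"]).as_matrix();d=s["tcp_pos"]+.097*R[:,2]-hub
print("tip: t(mm)",(-d@X*1e3).round(1),"r",(1e3*np.hypot(d@Yw,d[2])).round(1),"theta",np.degrees(np.arctan2(-d@Yw,d[2])).round(1))
t=env.snapshot("top")[:,:,::-1];cv2.imwrite(f"pics/{n}raw.png",t)
cv2.imwrite(f"pics/{n}.png",cv2.resize(t[120:270,300:500],None,fx=3.8,fy=3.8,interpolation=2))
plan([(*target(th,50,75,0,t=.002,r=.075),1) for th in np.arange(a,b,st_)],0)
E
python3 nx.py top9 61 92 4
```

```text
15.45 tcp [ 0.4498 -0.1939  0.2467] z [ 0.562  0.803 -0.198] x [ 0.028 -0.257 -0.966] tip [ 0.5043 -0.116   0.2276] j [ 1.43  1.09 -0.85  2.04 -0.87  0.82 -0.41] F [-1.8  2.1  2.1] gap 0.0
tip: t(mm) 2.2 r 74.7 theta 56.2
max 0.006 0.001 end [ 0.451 -0.206  0.207]
[[0.005,-0.001,-0.001,-0.001,-0.001,0,0],[0.005,-0.001,-0.001,0,0,0,0],[0.005,0,-0.001,0,0,0,0],[0.005,0,0,0,0,0,0],[0.006,0,0,0,0,0,0],[0.005,0,0,0,0,0,0],[0.005,0,0.001,0,0,0,0],[0.005,0.001,0.001,0,0,0,0]]
```

View pics/top9.png

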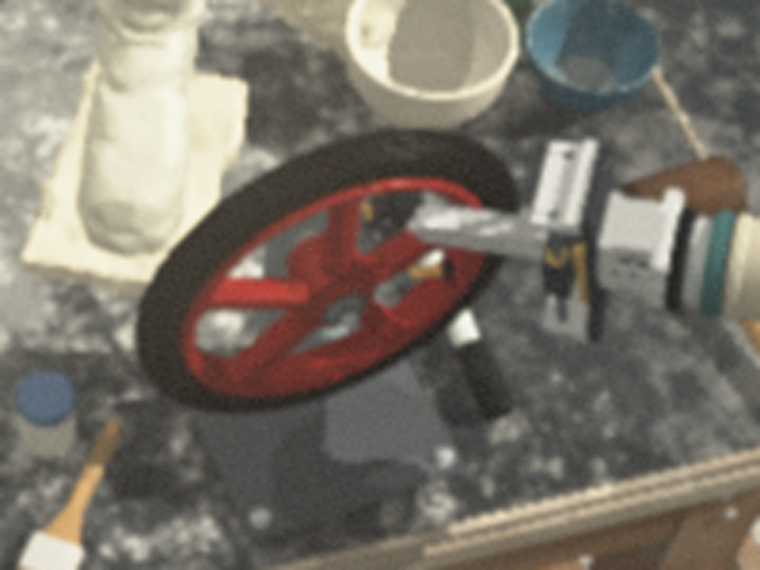

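Request:
{"name": "arm_command", "arguments": {"rows": [[0.005, -0.001, -0.001, 0, 0, 0, 0], [0.005, -0.001, -0.001, 0, 0, 0, 0], [0.005, 0, -0.001, 0, 0, 0, 0], [0.005, 0, 0, 0, 0, 0, 0], [0.006, 0, 0, 0, 0, 0, 0], [0.005, 0, 0, 0, 0, 0, 0], [0.005, 0, 0.001, 0, 0, 0, 0], [0.005, 0.001, 0.001, 0, 0, 0, 0]]}}

```text
time: 16.5
tcp_pos: [0.4512, -0.2056, 0.2074]
eef_rot: [-0.415, 0.653, 0.244, 0.585]
contact_force: [0.6, 2.1, 3.0]
finger_gap: 0.0004
```

```bash
python3 nx.py top10 93 118 3.5
python3 - <<'E'
from look import *
look("w10",-55)
E
```

```text
16.5 tcp [ 0.4512 -0.2056  0.2074] z [ 0.562  0.803 -0.198] x [ 0.027 -0.257 -0.966] tip [ 0.5057 -0.1276  0.1882] j [ 1.42  1.16 -0.81  2.   -0.83  0.82 -0.39] F [0.6 2.1 3. ] gap 0.0
tip: t(mm) 2.1 r 73.9 theta 88.3
max 0.005 0.001 end [ 0.45  -0.198  0.17 ]
[[0.005,0,0.001,-0.001,-0.001,-0.001,0],[0.004,0.001,0.001,0,0,0,0],[0.005,0.002,0.001,0,0,0,0],[0.004,0.001,0.002,0,0,0,0],[0.004,0.001,0.001,0,0,0,0],[0.004,0.002,0.002,0,0,0,0],[0.003,0.002,0.003,0,0,0,0],[0.004,0.002,0.002,0,0,0,0]]
16.55 tcp [ 0.4512 -0.2059  0.2064] z [ 0.562  0.803 -0.199] x [ 0.026 -0.258 -0.966] tip [ 0.5057 -0.128   0.1871] j [ 1.42  1.17 -0.81  2.   -0.83  0.82 -0.39] F [-0.6  0.5  2. ] gap 0.0
tip: t(mm) 2.0 r 74.2 theta 89.1
```

View pics/top10.png

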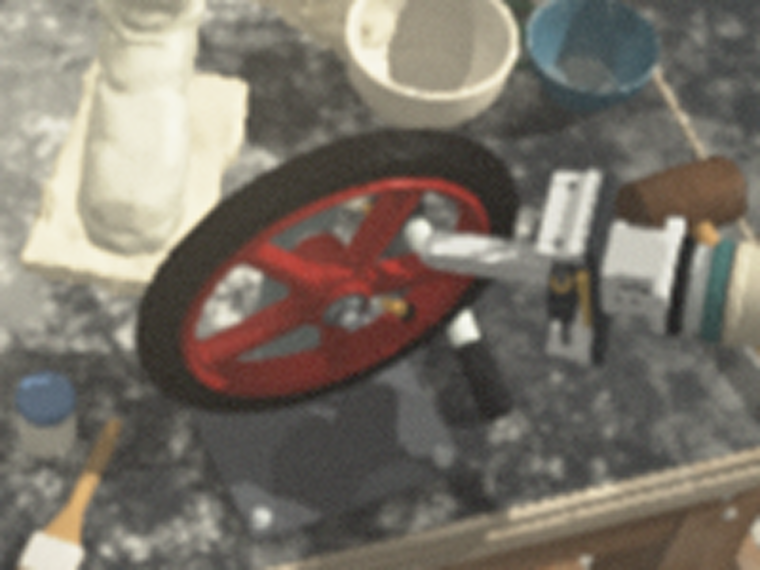

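View pics/w10o.png

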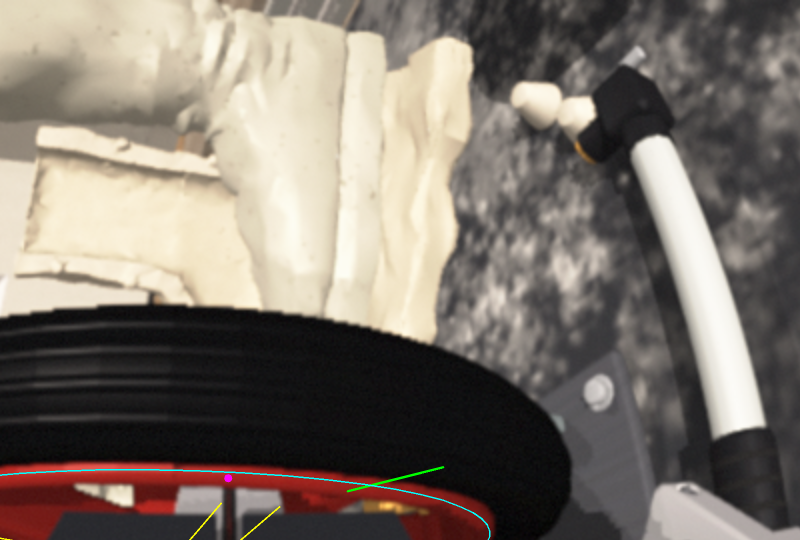

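```bash
cat > ring.py <<'E'
from ov import *
def tproj(n,x):
    p=env.camera_params(n);c=np.array(p["R"])@x+np.array(p["t"]);K=np.array(p["intrinsics"]);u=K@c;return u[:2]/u[2]
def ovtop(src,dst,n,qv,box,f):
    im=cv2.resize(cv2.imread(src),None,fx=4,fy=4,interpolation=2);P=lambda x:tuple(int(v) for v in tproj(n,x)*4+1.5)
    for k in range(5):
        for s in (-8,8):
            a=np.radians(qv+72*k);cv2.polylines(im,[np.array([P(wp(qv+72*k,r,.018 if n!="side" else -.006)+s/1000*(-np.cos(a)*Yw-np.sin(a)*np.array([0,0,1]))) for r in (.045,.105)])],False,(0,255,255),1)
    cv2.line(im,P(wp(qv+180,.114,0)),P(wp(qv+180,.078,0)),(0,255,0),1)
    cv2.polylines(im,[np.array([P(wp(a,.122,.017)) for a in range(0,360,5)])],True,(255,255,0),1)
    cv2.circle(im,P(hub-.04*X),6,(255,0,0),1)
    x0,y0,x1,y1=[4*b for b in box];cv2.imwrite(dst,cv2.resize(im[y0:y1,x0:x1],None,fx=f/4,fy=f/4,interpolation=2))
E
python3 - <<'E'
from ring import *
ovtop("pics/top10raw.png","pics/o10.png","top",-55,(325,140,450,240),6)
E
```

```text
(no output)
```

View pics/o10.png

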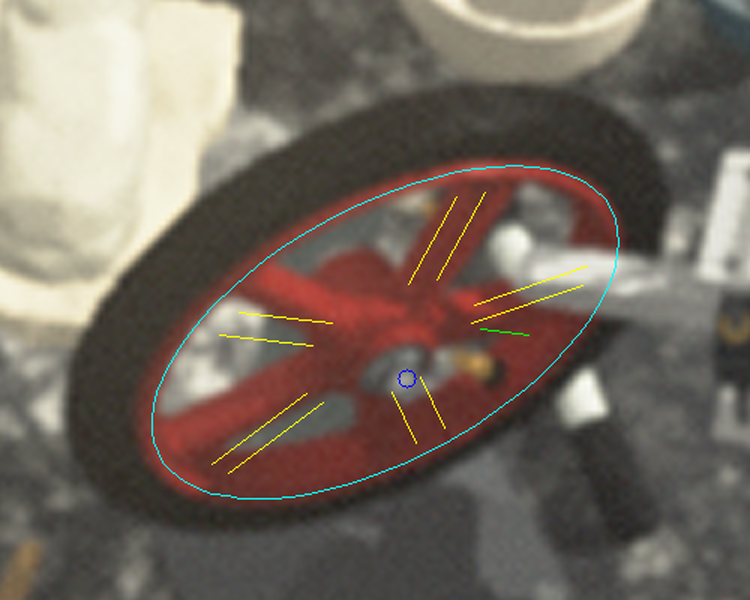

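Request:
{"name": "arm_command", "arguments": {"rows": [[0.005, 0, 0.001, 0, 0, 0, 0], [0.004, 0.001, 0.001, 0, 0, 0, 0], [0.005, 0.002, 0.001, 0, 0, 0, 0], [0.004, 0.001, 0.002, 0, 0, 0, 0], [0.004, 0.001, 0.001, 0, 0, 0, 0], [0.004, 0.002, 0.002, 0, 0, 0, 0], [0.003, 0.002, 0.003, 0, 0, 0, 0], [0.004, 0.002, 0.002, 0, 0, 0, 0]]}}

```text
time: 17.6
tcp_pos: [0.4506, -0.1979, 0.1711]
eef_rot: [-0.415, 0.654, 0.243, 0.585]
contact_force: [1.6, 0.4, 3.4]
finger_gap: 0.0004
```

```bash
python3 nx.py top11 119 127 2
python3 - <<'E'
from ring import *
ovtop("pics/top11raw.png","pics/o11.png","top",-14,(325,140,450,240),6)
E
```

```text
17.6 tcp [ 0.4506 -0.1979  0.1711] z [ 0.562  0.803 -0.198] x [ 0.027 -0.258 -0.966] tip [ 0.5051 -0.12    0.1518] j [ 1.41  1.23 -0.79  2.   -0.82  0.77 -0.34] F [1.6 0.4 3.4] gap 0.0
tip: t(mm) 1.8 r 74.5 theta 117.3
max 0.002 0.001 end [ 0.45  -0.193  0.162]
[[0.001,0,0.001,0,-0.001,0,0],[0.002,0.002,0.001,0,0,0,0],[0.002,0.001,0.001,0,0,0,0],[0.002,0.001,0.002,0,0,0,0]]
```

View pics/o11.png

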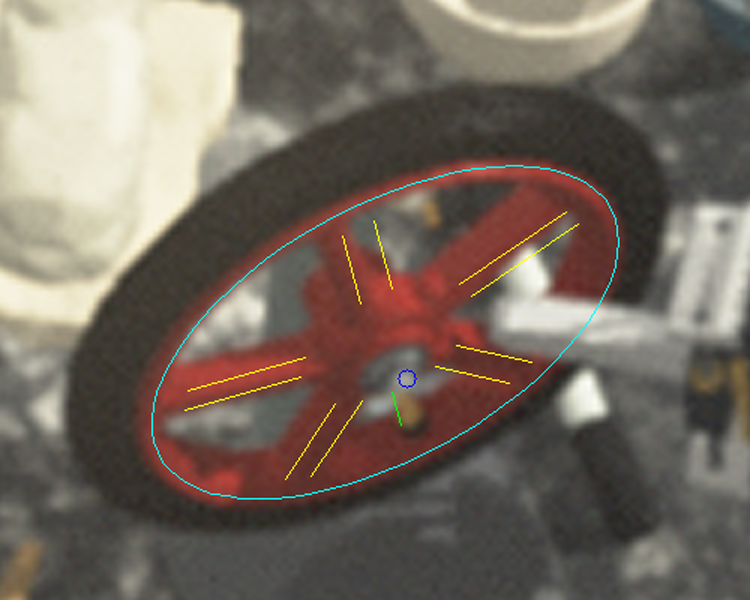

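Request:
{"name": "arm_command", "arguments": {"rows": [[0.001, 0, 0.001, 0, 0, 0, 0], [0.002, 0.002, 0.001, 0, 0, 0, 0], [0.002, 0.001, 0.001, 0, 0, 0, 0], [0.002, 0.001, 0.002, 0, 0, 0, 0]]}}

```text
time: 18.15
tcp_pos: [0.4502, -0.1933, 0.1631]
eef_rot: [-0.415, 0.653, 0.244, 0.585]
contact_force: [-0.4, -1.2, 3.3]
finger_gap: 0.0008
```

```bash
python3 nx.py top12 128 129 2
python3 - <<'E'
from ring import *
ovtop("pics/top12raw.png","pics/o12.png","top",-5,(325,140,450,240),6)
s=env.snapshot("side")[:,:,::-1];cv2.imwrite("pics/side12.png",s)
ovtop("pics/side12.png","pics/os12.png","side",-5,(200,100,330,220),6)
E
```

```text
18.15 tcp [ 0.4502 -0.1933  0.1631] z [ 0.562  0.803 -0.198] x [ 0.028 -0.257 -0.966] tip [ 0.5047 -0.1153  0.1439] j [ 1.41  1.25 -0.79  2.   -0.82  0.76 -0.32] F [-0.4 -1.2  3.3] gap 0.001
tip: t(mm) 1.8 r 74.5 theta 124.4
max 0.003 0.001 end [ 0.45  -0.191  0.159]
[[0.003,0.002,0.002,0.001,0,0,0]]
```

View pics/o12.png

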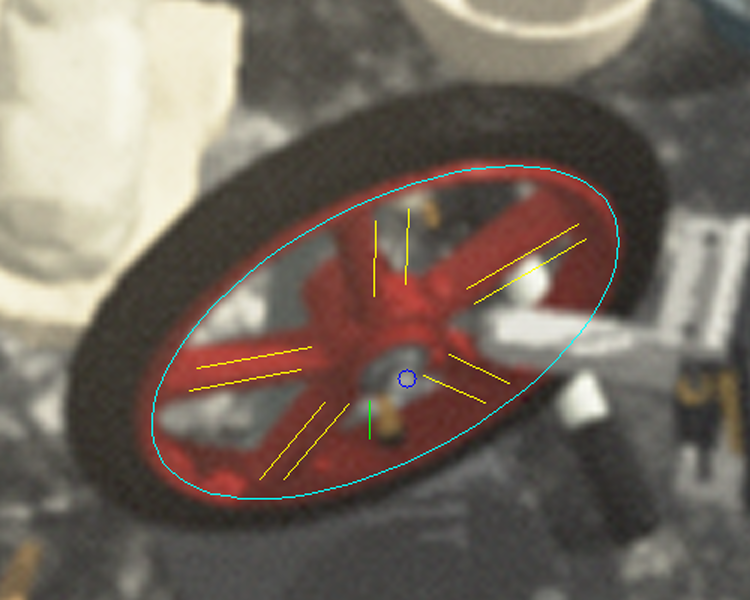

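View pics/os12.png

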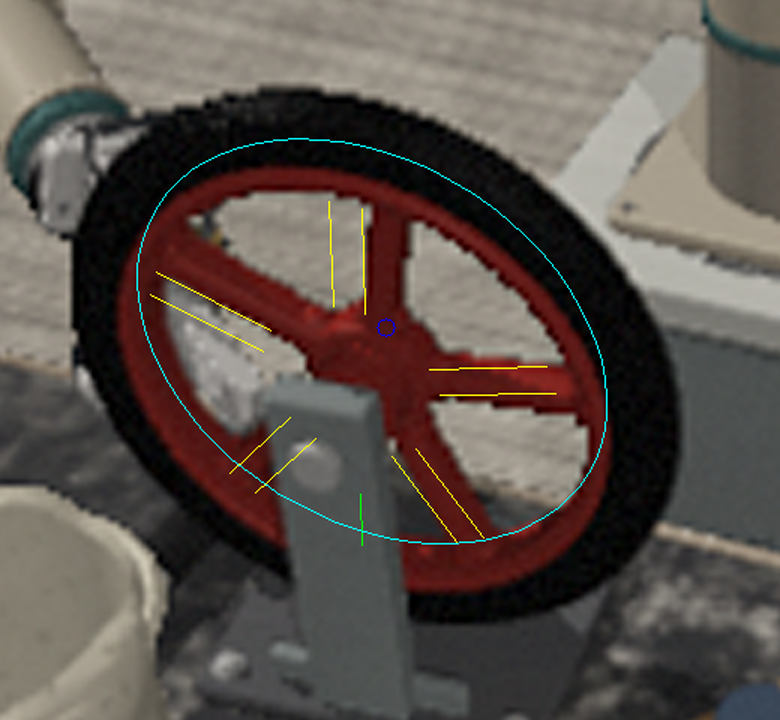

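```bash
python3 - <<'E'
from sim import *
s=env.get_state();p=s["tcp_pos"];R=wori(50,75,6);n=R.as_matrix()[:,2]
w=[(p-n*.07,R,4),((.33,-.24,.27),R,4)]
run(s["joint_pos"],w);plan(w,0)
E
```

```text
4 [ 1.48  1.19 -0.71  1.91 -0.72  0.95 -0.41] err 0.0 0.0
4 [ 1.64  0.99 -0.75  2.06 -0.72  1.05 -0.43] err 0.0 0.0
max 0.024 0.001 end [ 0.33 -0.24  0.27]
[[0,0,-0.017,0,0,0,0],[0,0,-0.018,0,0,0,0],[0,0,-0.017,0,0,0,0],[0,0,-0.018,0.001,0,0,0],[-0.024,0.014,-0.014,0,0,0,0],[-0.024,0.014,-0.014,0,0,0,0],[-0.023,0.014,-0.014,0,0,0,0],[-0.024,0.014,-0.014,0,0,0,0]]
```

Request:
{"name": "arm_command", "arguments": {"rows": [[0, 0, -0.017, 0, 0, 0, 0], [0, 0, -0.018, 0, 0, 0, 0], [0, 0, -0.017, 0, 0, 0, 0], [0, 0, -0.018, 0, 0, 0, 0], [-0.024, 0.014, -0.014, 0, 0, 0, 0], [-0.024, 0.014, -0.014, 0, 0, 0, 0], [-0.023, 0.014, -0.014, 0, 0, 0, 0], [-0.024, 0.014, -0.014, 0, 0, 0, 0]]}}

```text
time: 19.25
tcp_pos: [0.3294, -0.2399, 0.2702]
eef_rot: [-0.415, 0.654, 0.244, 0.584]
contact_force: [-0.7, -1.4, 0.3]
finger_gap: 0.0008
```

```bash
python3 - <<'E'
from look import *
s=env.get_state();print(s["tcp_pos"].tolist(),s["eef_rot"].tolist())
look("w13",-9)
a=cv2.imread("pics/w13.png")[40:240,255:525];cv2.imwrite("pics/w13c.png",cv2.resize(a,None,fx=2.9,fy=2.9,interpolation=2))
E
```

```text
[0.3293783355090177, -0.23993072996041298, 0.2701793911996542] [-0.41477182379981187, 0.6540648898967444, 0.24355795056830418, 0.5838175902635214]
19.25 tcp [ 0.3294 -0.2399  0.2702] z [ 0.562  0.803 -0.2  ] x [ 0.026 -0.258 -0.966] tip [ 0.3839 -0.162   0.2508] j [ 1.64  0.99 -0.75  2.08 -0.72  1.03 -0.42] F [-0.7 -1.4  0.3] gap 0.001
tip: t(mm) 126.8 r 115.3 theta 55.8
```

View pics/w13o.png

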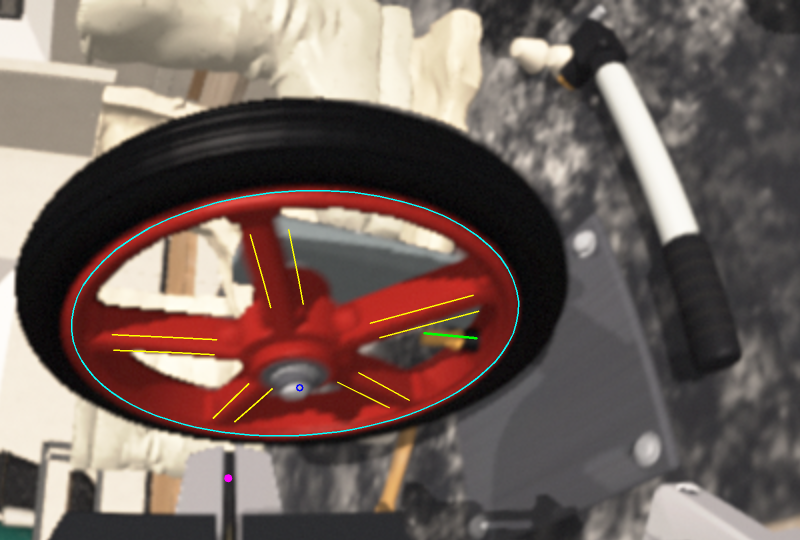

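View pics/w13c.png

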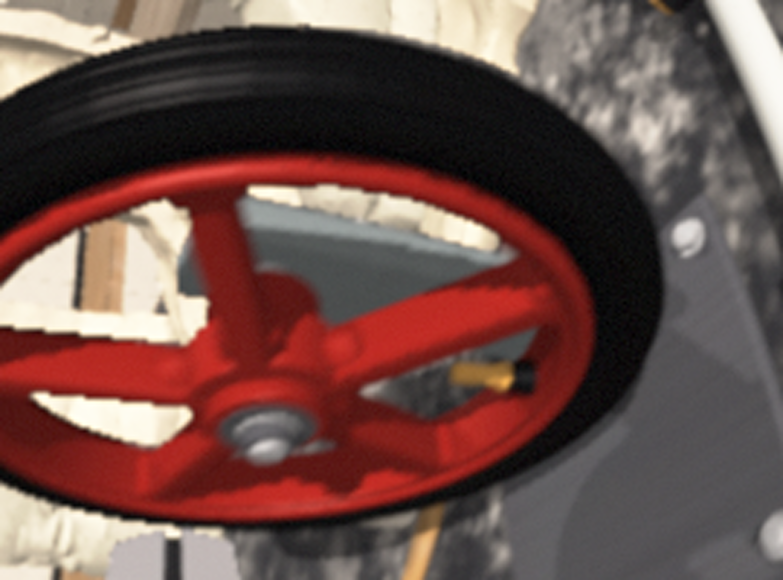

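```bash
cat > vq.py <<'E'
from ov import *
def vq(pos,q,uvs,uvaxle=None):
    for dt in (-3,0,3):
        for uv in uvs:
            o,d=wray(uv,np.array(pos),q);c=hub-dt/1000*X;p=o+d*((c-o)@X)/(d@X);v=p-c
            print("t",dt,"valve ang",round(np.degrees(np.arctan2(-v@Yw,v[2]))%360,1),"r",round(np.hypot(v@Yw,v[2])*1e3,1),end=" | ")
        a,b=[(lambda o,d:o+d*((hub-dt/1000*X-o)@X)/(d@X))(*wray(u,np.array(pos),q)) for u in uvs]
        v=b-a;print("dir",round(np.degrees(np.arctan2(-v@Yw,v[2]))%360,1))
    if uvaxle is not None:
        o,d=wray(uvaxle,np.array(pos),q);c=hub-.04*X;p=o+d*((c-o)@X)/(d@X)-c;print("axle y,z err mm",(p@Yw*1e3).round(1),(p[2]*1e3).round(1))
def rim(src,pos,q,xmax=None):
    im=cv2.imread(src);b,g,r=[im[:,:,i].astype(int) for i in range(3)]
    red=((r>90)&(r>2*g)&(r>2*b)).astype(np.uint8);red[245:]=0
    n,l,s,c=cv2.connectedComponentsWithStats(red);m=(l==1+np.argmax(s[1:,4])).astype(np.uint8)
    ct=max(cv2.findContours(m,cv2.RETR_EXTERNAL,cv2.CHAIN_APPROX_NONE)[0],key=cv2.contourArea)[:,0,:]
    Q=[]
    c0=hub-.017*X
    for u in ct:
        o,d=wray(u,np.array(pos),q);p=o+d*((c0-o)@X)/(d@X);Q.append([(p-c0)@Yw,p[2]-c0[2]])
    Q=np.array(Q);A=np.c_[2*Q,np.ones(len(Q))];z=np.linalg.lstsq(A,(Q**2).sum(1),rcond=None)[0]
    print("rim centre err (y,z) mm",(z[:2]*1e3).round(1),"R",(np.sqrt(z[2]+z[:2]@z[:2])*1e3).round(1),"rms",(np.std(np.hypot(*(Q-z[:2]).T))*1e3).round(2))
E
python3 - <<'E'
from vq import *
pos=[0.3293783355090177, -0.23993072996041298, 0.2701793911996542];q=[-0.41477182379981187, 0.6540648898967444, 0.24355795056830418, 0.5838175902635214]
f=lambda u,v:(u/2.9+255,v/2.9+40)
vq(pos,q,[f(452,374),f(530,378)],f(267,448))
rim("pics/w13.png",pos,q)
E
```

```text
t -3 valve ang 178.3 r 82.3 | t -3 valve ang 175.1 r 118.6 | dir 168.0
t 0 valve ang 175.2 r 79.5 | t 0 valve ang 172.9 r 115.5 | dir 168.0
t 3 valve ang 171.8 r 76.9 | t 3 valve ang 170.6 r 112.5 | dir 168.0
axle y,z err mm 3.0 1.6
rim centre err (y,z) mm [1.5 1.1] R 124.0 rms 1.07
```

```bash
python3 - <<'E'
from ring import *
t=env.snapshot("top")[:,:,::-1];cv2.imwrite("pics/top13.png",t)
ovtop("pics/top13.png","pics/o13.png","top",-9,(340,150,440,230),7.8)
for n in("top","side"):
    p=env.camera_params(n);print(n,(-np.array(p["R"]).T@p["t"]).round(3))
E
```

```text
top [-0.276  0.328  1.366]
side [1.24  0.417 0.873]
```

View pics/o13.png

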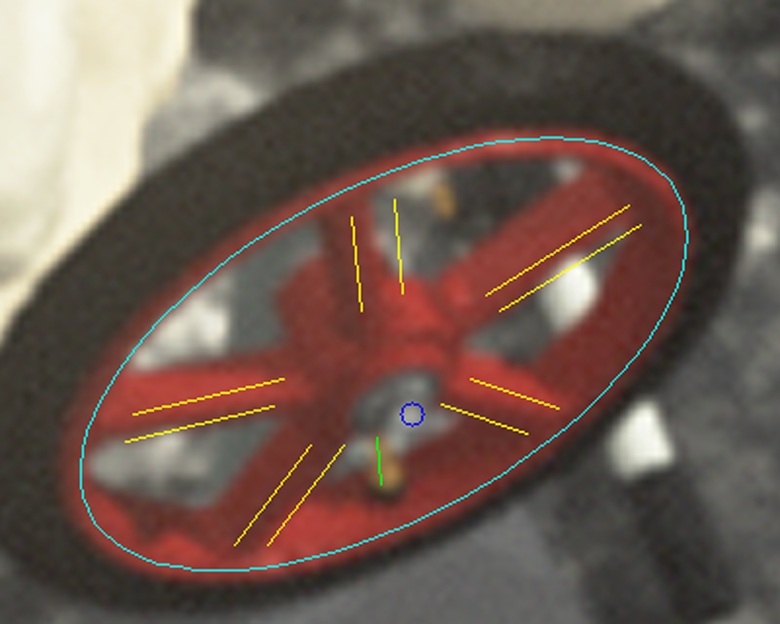

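```bash
python3 - <<'E'
from sim import *
s=env.get_state();p,R=target(116,50,75,0,t=.002,r=.075);n=R.as_matrix()[:,2]
w=[(p-n*.07,R,4),(p,R,5)]+[(*target(th,50,75,0,t=.002,r=.075),1) for th in (118.5,121,124,126.5,129,131,132.5)]
run(s["joint_pos"],w[:2]);plan(w,0)
E
```

```text
4 [ 1.48  1.18 -0.72  1.9  -0.72  0.97 -0.42] err 0.0 0.0
5 [ 1.41  1.23 -0.77  1.96 -0.8   0.82 -0.36] err 0.0 0.0
max 0.022 0.001 end [ 0.449 -0.188  0.155]
[[0.022,-0.016,0.013,0,-0.001,0,0],[0.022,-0.015,0.013,0,-0.001,0,0],[0.022,-0.016,0.012,0,0,0,0],[0.022,-0.015,0.013,0,-0.001,0,0],[0,0,0.014,0,0,0,0],[0,0,0.014,0,0,0,0],[0,0,0.014,0,0,0,0],[0,0,0.014,0,0,0,0]]
[[0,0,0.014,0,0,0,0],[0.002,0.001,0.002,0,0,0,0],[0.003,0.002,0.001,0,0,0,0],[0.002,0.002,0.003,0,0,0,0],[0.002,0.001,0.001,0,0,0,0],[0.002,0.002,0.002,0,0,0,0],[0.002,0.001,0.002,0,0,0,0],[0.001,0.001,0.001,0,0,0,0]]
```

Request:
{"name": "arm_command", "arguments": {"rows": [[0.022, -0.016, 0.013, 0, 0, 0, 0], [0.022, -0.015, 0.013, 0, 0, 0, 0], [0.022, -0.016, 0.012, 0, 0, 0, 0], [0.022, -0.015, 0.013, 0, 0, 0, 0], [0, 0, 0.014, 0, 0, 0, 0], [0, 0, 0.014, 0, 0, 0, 0], [0, 0, 0.014, 0, 0, 0, 0], [0, 0, 0.014, 0, 0, 0, 0]]}}

```text
time: 20.35
tcp_pos: [0.4444, -0.2091, 0.1748]
eef_rot: [-0.415, 0.653, 0.244, 0.584]
contact_force: [-0.2, -0.0, -0.5]
finger_gap: 0.0005
```

Request:
{"name": "arm_command", "arguments": {"rows": [[0, 0, 0.014, 0, 0, 0, 0], [0.002, 0.001, 0.002, 0, 0, 0, 0], [0.003, 0.002, 0.001, 0, 0, 0, 0], [0.002, 0.002, 0.003, 0, 0, 0, 0], [0.002, 0.001, 0.001, 0, 0, 0, 0], [0.002, 0.002, 0.002, 0, 0, 0, 0]]}}

```text
time: 21.1
tcp_pos: [0.451, -0.1905, 0.1583]
eef_rot: [-0.414, 0.653, 0.243, 0.585]
contact_force: [0.1, -2.4, 2.3]
finger_gap: 0.0003
```

```bash
python3 nx.py top14 131 135 1.5
```

```text
21.1 tcp [ 0.451  -0.1905  0.1583] z [ 0.563  0.803 -0.197] x [ 0.028 -0.257 -0.966] tip [ 0.5056 -0.1126  0.1392] j [ 1.41  1.26 -0.79  2.01 -0.83  0.75 -0.31] F [ 0.1 -2.4  2.3] gap 0.0
tip: t(mm) 0.5 r 75.2 theta 128.5
max 0.002 0.001 end [ 0.449 -0.186  0.154]
[[0.001,0.002,0.001,-0.001,0.001,0,0],[0.001,0.001,0.001,0,0,0,0],[0.001,0.002,0.001,0,0,0,0]]
```

Request:
{"name": "arm_command", "arguments": {"rows": [[0.001, 0.002, 0.001, 0, 0, 0, 0], [0.001, 0.001, 0.001, 0, 0, 0, 0], [0.001, 0.001, 0.001, 0, 0, 0, 0], [0, 0, 0, 0, 0, 0, 0]]}}

```text
time: 21.65
tcp_pos: [0.4492, -0.1862, 0.1537]
eef_rot: [-0.415, 0.653, 0.244, 0.584]
contact_force: [1.5, -1.2, 1.2]
finger_gap: 0.0007
```

```bash
python3 - <<'E'
from sim import *
st()
s=env.get_state();p=s["tcp_pos"];R=wori(50,75,6);n=R.as_matrix()[:,2];d=p+.097*n-hub
print("theta",np.degrees(np.arctan2(-d@Yw,d[2])).round(1),"r",np.hypot(d@Yw,d[2]),"t",-d@X)
w=[(p-n*.07,R,4),((.33,-.20,.27),R,4)]
run(s["joint_pos"],w);plan(w,0)
E
```

```text
21.65 tcp [ 0.4492 -0.1862  0.1537] z [ 0.562  0.803 -0.198] x [ 0.027 -0.257 -0.966] tip [ 0.5037 -0.1083  0.1345] j [ 1.41  1.27 -0.79  2.01 -0.83  0.73 -0.3 ] F [ 1.5 -1.2  1.2] gap 0.001
theta 133.5 r 0.07495477577552424 t 0.0019505661372925202
4 [ 1.48  1.21 -0.71  1.92 -0.72  0.93 -0.39] err 0.0 0.0
4 [ 1.63  0.99 -0.78  2.15 -0.77  0.96 -0.38] err 0.0 0.0
max 0.028 0.0 end [ 0.33 -0.2   0.27]
[[0,0,-0.017,0,0,0,0],[0,0,-0.018,0,0,0,0],[0,0,-0.017,0,0,0,0],[0,0,-0.018,0,0,0,0],[-0.028,0.018,-0.008,0,0,0,0],[-0.028,0.018,-0.008,0,0,0,0],[-0.028,0.018,-0.008,0,0,0,0],[-0.028,0.018,-0.007,0,0,0,0]]
```

Request:
{"name": "arm_command", "arguments": {"rows": [[0, 0, -0.017, 0, 0, 0, 0], [0, 0, -0.018, 0, 0, 0, 0], [0, 0, -0.017, 0, 0, 0, 0], [0, 0, -0.018, 0, 0, 0, 0], [-0.028, 0.018, -0.008, 0, 0, 0, 0], [-0.028, 0.018, -0.008, 0, 0, 0, 0], [-0.028, 0.018, -0.008, 0, 0, 0, 0], [-0.028, 0.018, -0.007, 0, 0, 0, 0]]}}

```text
time: 22.65
tcp_pos: [0.3284, -0.1987, 0.2704]
eef_rot: [-0.415, 0.653, 0.245, 0.584]
contact_force: [-0.3, -0.8, -0.1]
finger_gap: 0.0006
```

```bash
python3 - <<'E'
from look import *
s=env.get_state();print(s["tcp_pos"].tolist(),s["eef_rot"].tolist())
look("w15",0)
a=cv2.imread("pics/w15.png")[40:240,285:555];cv2.imwrite("pics/w15c.png",cv2.resize(a,None,fx=2.9,fy=2.9,interpolation=2))
from sim import *
for y,dl,L in ((-.05,35,75),(-.05,30,60),(-.08,35,60),(-.1,40,60)):
    print(y,dl,L);R=wori(dl,L,6);run(env.get_state()["joint_pos"],[((.29,y,.3),R,8)])
E
```

```text
[0.32843254478862194, -0.19865363332733213, 0.27038528272725615] [-0.41512986173671323, 0.6532969648042495, 0.24453376183203324, 0.5840149938111922]
22.65 tcp [ 0.3284 -0.1987  0.2704] z [ 0.56   0.804 -0.198] x [ 0.027 -0.257 -0.966] tip [ 0.3828 -0.1206  0.2512] j [ 1.63  1.   -0.79  2.18 -0.78  0.93 -0.36] F [-0.3 -0.8 -0.1] gap 0.001
tip: t(mm) 123.6 r 84.6 theta 39.7
-0.05 35 75
8 [ 1.82  1.26 -1.25  2.47 -0.7   0.42 -0.55] err 34.9 0.213
-0.05 30 60
8 [ 1.82  1.11 -1.25  2.47 -0.76  0.4  -0.36] err 46.8 0.294
-0.08 35 60
8 [ 1.87  1.08 -1.25  2.47 -0.73  0.41 -0.4 ] err 28.5 0.177
-0.1 40 60
8 [ 1.9   1.05 -1.25  2.47 -0.7   0.42 -0.43] err 13.4 0.082
```

View pics/w15c.png

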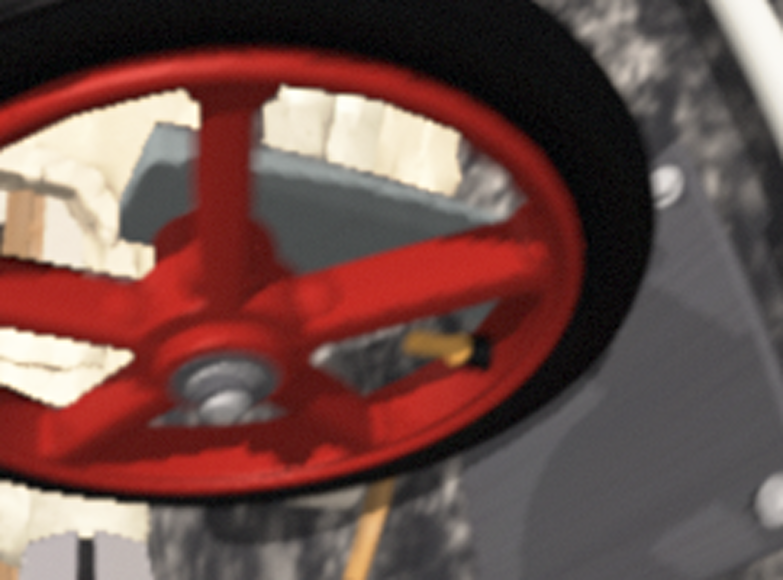

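View pics/w15o.png

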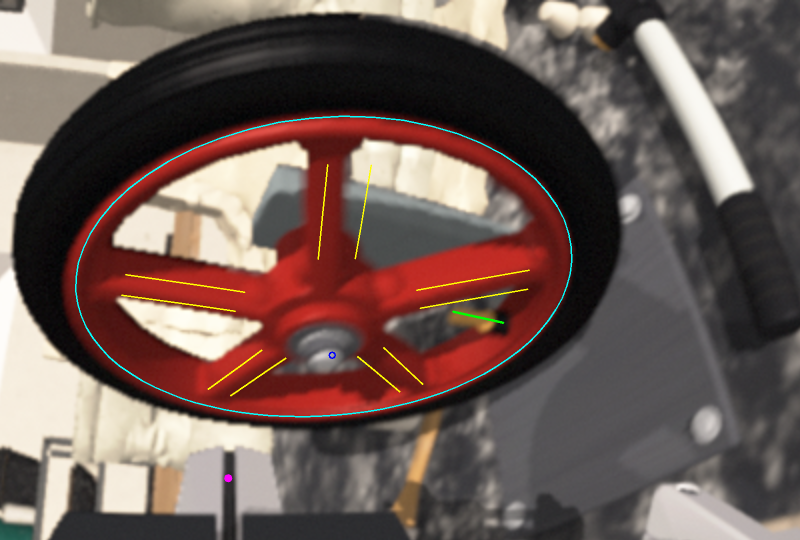

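```bash
python3 - <<'E'
from vq import *
from ring import tproj
pos=[0.32843254478862194, -0.19865363332733213, 0.27038528272725615];q=[-0.41512986173671323, 0.6532969648042495, 0.24453376183203324, 0.5840149938111922]
f=lambda u,v:(u/2.9+285,v/2.9+40)
vq(pos,q,[f(406,344),f(487,354)],f(227,407))
rim("pics/w15.png",pos,q)
t=env.snapshot("top")[:,:,::-1];cv2.imwrite("pics/top15.png",t)
s=env.snapshot("side")[:,:,::-1];cv2.imwrite("pics/side15.png",s)
cv2.imwrite("pics/t15c.png",cv2.resize(t[155:230,340:440],None,fx=7.8,fy=7.8,interpolation=2))
cv2.imwrite("pics/s15c.png",cv2.resize(s[105:215,205:315],None,fx=5.4,fy=5.4,interpolation=2))
E
```

```text
t -3 valve ang 186.6 r 83.6 | t -3 valve ang 182.3 r 121.4 | dir 172.9
t 0 valve ang 184.2 r 80.1 | t 0 valve ang 180.6 r 117.6 | dir 172.9
t 3 valve ang 181.5 r 76.8 | t 3 valve ang 178.7 r 113.9 | dir 172.9
axle y,z err mm 6.3 -0.2
rim centre err (y,z) mm [2.3 1.4] R 124.0 rms 0.96
```

View pics/t15c.png

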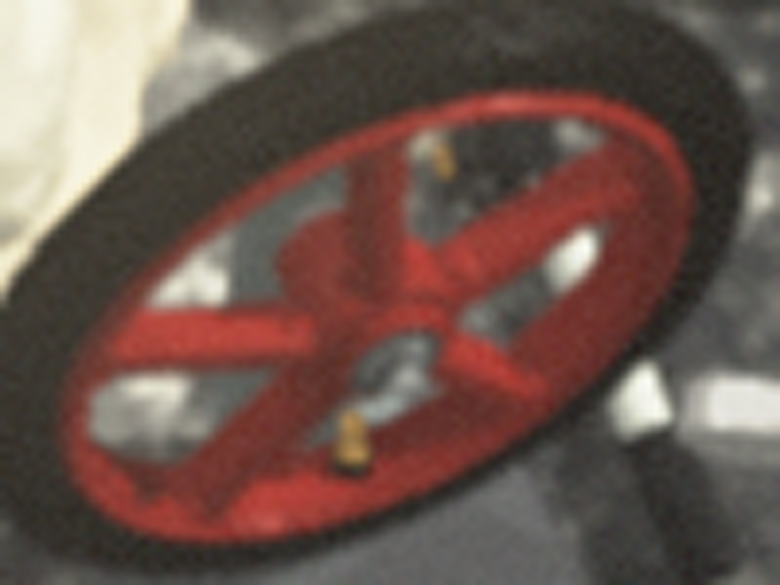

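View pics/s15c.png

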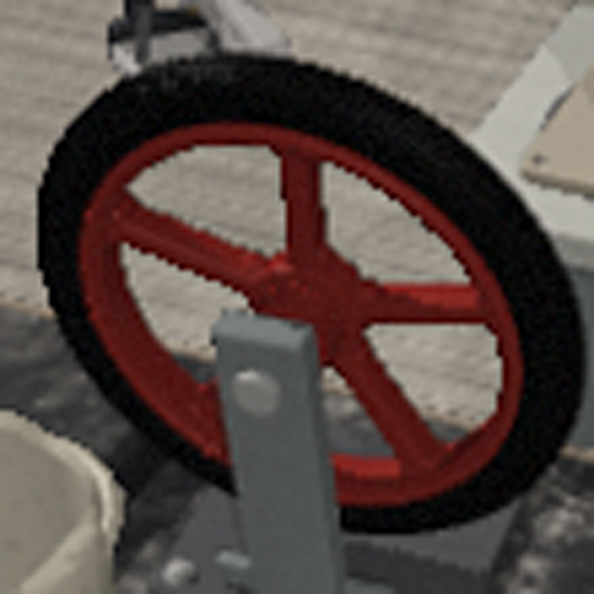

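```bash
python3 - <<'E'
from ring import *
pos=np.array([0.32843254478862194, -0.19865363332733213, 0.27038528272725615]);q=[-0.41512986173671323, 0.6532969648042495, 0.24453376183203324, 0.5840149938111922]
def meas(P,a,b):
    v=np.subtract(a,b);return np.degrees(np.arctan2(v[1],v[0]))
def pred(P,qv,k,ts):
    a=P(wp(qv+72*k,.095,ts));b=P(wp(qv+72*k,.05,ts));v=a-b;return np.degrees(np.arctan2(v[1],v[0]))
T=lambda x:tproj("top",x);S=lambda x:tproj("side",x);W=lambda x:wproj(x,pos,q)
tests=[("top k0",T,(378,180),(380,275),0,.012),("top k4 left",T,(120,338),(310,333),4,.012),("top k1",T,(615,185),(465,265),1,.012),("top k3",T,(185,480),(300,375),3,.01),
("side k0",S,(301,152),(307,250),0,0),("side k4 (right)",S,(480,303),(380,303),4,0),("side k1",S,(125,215),(250,275),1,0),("side k3",S,(425,455),(350,345),3,0),
("w k0",W,(226,107),(225,235),0,.012),("w k1",W,(525,250),(320,310),1,.014)]
for n,P,a,b,k,ts in tests:
    m=meas(P,a,b);g=np.arange(-12,12.1,.25);e=[(pred(P,x,k,ts)-m+180)%360-180 for x in g];i=np.argmin(np.abs(e));print(n,"q est",g[i],"pred0",round(pred(P,0,k,ts),1),"meas",round(m,1))
a,b=S(wp(0,.14,-.06)),S(wp(0,.0,-.06));print(S(hub),)
E
python3 - <<'E'
import cv2
a=cv2.imread("pics/side15.png")[115:205,210:310];cv2.imwrite("pics/s15d.png",cv2.resize(a,None,fx=7.5,fy=6.6,interpolation=0))
E
```

```text
top k0 q est -6.75 pred0 -80.6 meas -91.2
top k4 left q est 7.5 pred0 172.9 meas 178.5
top k1 q est -1.5 pred0 -27.3 meas -28.1
top k3 q est 6.75 pred0 133.5 meas 137.6
side k0 q est -3.75 pred0 -97.8 meas -93.5
side k4 (right) q est -6.25 pred0 -5.8 meas 0.0
side k1 q est -3.25 pred0 -156.6 meas -154.4
side k3 q est -8.5 pred0 49.0 meas 55.7
w k0 q est 12.0 pred0 -171.7 meas -89.6
w k1 q est 12.0 pred0 -82.6 meas -16.3
[259.00614559 162.38602744]
```

```bash
python3 - <<'E'
from sim import *
s=env.get_state();R=Rn.from_quat(s["eef_rot"])
for dl,L,p in ((65,85,(.33,-.30,.25)),(50,75,(.34,-.11,.3)),(45,90,(.30,-.14,.25))):
    run(s["joint_pos"],[(p,wori(dl,L,6),6)]);plan([(p,wori(dl,L,6),6)],0)
    q=wori(dl,L,6).as_quat()
    from h import wproj
    print([wproj(hub+v,np.array(p),q).round(0).tolist() for v in (0*X,-.04*X,np.array([0,0,-.114]),np.array([0,0,.14]),Yw*.14,-Yw*.14)])
E
```

```text
6 [ 1.51  1.12 -0.66  1.74 -0.54  1.45 -0.66] err 0.0 0.0
max 0.015 0.044 end [ 0.33 -0.3   0.25]
[[0.008,-0.009,-0.013,-0.043,-0.025,0.016,0],[0.007,-0.008,-0.013,-0.043,-0.025,0.016,0],[0.007,-0.008,-0.014,-0.043,-0.025,0.016,0],[0.006,-0.007,-0.014,-0.044,-0.025,0.015,0],[0.006,-0.006,-0.015,-0.043,-0.024,0.016,0],[0.005,-0.006,-0.015,-0.044,-0.025,0.015,0]]
[[350.0, 116.0], [352.0, 147.0], [436.0, 124.0], [233.0, 113.0], [334.0, 154.0], [383.0, 43.0]]
6 [ 1.61  0.97 -0.92  2.35 -0.96  0.76 -0.27] err 0.0 0.0
max 0.012 0.001 end [ 0.34 -0.11  0.3 ]
[[-0.009,0.006,0.012,0,0,0,0],[-0.009,0.006,0.012,0,0,0,0],[-0.008,0.005,0.012,0,0,0,0],[-0.009,0.006,0.012,0,0,0,0],[-0.008,0.005,0.012,0.001,-0.001,0,0],[-0.009,0.006,0.012,0,0,0,0]]
[[438.0, 111.0], [449.0, 151.0], [525.0, 141.0], [262.0, 72.0], [370.0, 189.0], [549.0, -27.0]]
6 [ 1.7   1.2  -0.78  2.34 -0.9   0.85 -0.26] err 0.0 0.0
max 0.01 0.033 end [ 0.3   -0.139  0.25 ]
[[0.001,0.01,0.006,0.015,-0.032,0.029,0],[0.001,0.01,0.006,0.015,-0.032,0.03,0],[0.001,0.01,0.005,0.014,-0.033,0.03,0],[0.002,0.01,0.005,0.015,-0.032,0.029,0],[0.002,0.01,0.005,0.014,-0.033,0.03,0],[0.003,0.01,0.006,0.015,-0.032,0.029,0]]
[[386.0, 90.0], [393.0, 121.0], [494.0, 100.0], [229.0, 91.0], [366.0, 179.0], [414.0, -66.0]]
```

Request:
{"name": "arm_command", "arguments": {"rows": [[0.001, 0.01, 0.006, 0.015, -0.032, 0.029, 0], [0.001, 0.01, 0.006, 0.015, -0.032, 0.03, 0], [0.001, 0.01, 0.005, 0.014, -0.033, 0.03, 0], [0.002, 0.01, 0.005, 0.015, -0.032, 0.029, 0], [0.002, 0.01, 0.005, 0.014, -0.033, 0.03, 0], [0.003, 0.01, 0.006, 0.015, -0.032, 0.029, 0], [0, 0, 0, 0, 0, 0, 0]]}}

```text
time: 23.68
tcp_pos: [0.3005, -0.1392, 0.2502]
eef_rot: [-0.302, 0.637, 0.306, 0.639]
contact_force: [0.7, 0.0, -0.5]
finger_gap: 0.0004
```

```bash
python3 - <<'E'
from look import *
s=env.get_state();print(s["tcp_pos"].tolist(),s["eef_rot"].tolist())
look("w16",-2)
a=cv2.imread("pics/w16.png")[0:200,290:560];cv2.imwrite("pics/w16c.png",cv2.resize(a,None,fx=2.9,fy=2.9,interpolation=2))
from sim import *
plan([((.33,-.30,.25),wori(60,85,6),8)],0)
E
```

```text
[0.30053133600844256, -0.13923350562395506, 0.25020390874306364] [-0.30239449779371447, 0.6372745171209657, 0.3058022348325786, 0.6394714619932055]
23.68 tcp [ 0.3005 -0.1392  0.2502] z [0.63  0.777 0.005] x [ 0.001  0.006 -1.   ] tip [ 0.3617 -0.0639  0.2507] j [ 1.7   1.22 -0.8   2.37 -0.93  0.81 -0.23] F [ 0.7  0.  -0.5] gap 0.0
tip: t(mm) 138.6 r 64.8 theta -4.1
max 0.016 0.033 end [ 0.33 -0.3   0.25]
[[0,-0.015,-0.013,-0.033,0.009,-0.007,0],[0,-0.015,-0.014,-0.033,0.009,-0.007,0],[0,-0.015,-0.014,-0.033,0.009,-0.007,0],[0.001,-0.014,-0.015,-0.033,0.009,-0.007,0],[0.001,-0.014,-0.015,-0.033,0.009,-0.007,0],[0.001,-0.013,-0.016,-0.033,0.009,-0.006,0],[0.001,-0.012,-0.016,-0.032,0.009,-0.007,0],[0.002,-0.012,-0.016,-0.033,0.01,-0.006,0]]
```

View pics/w16c.png

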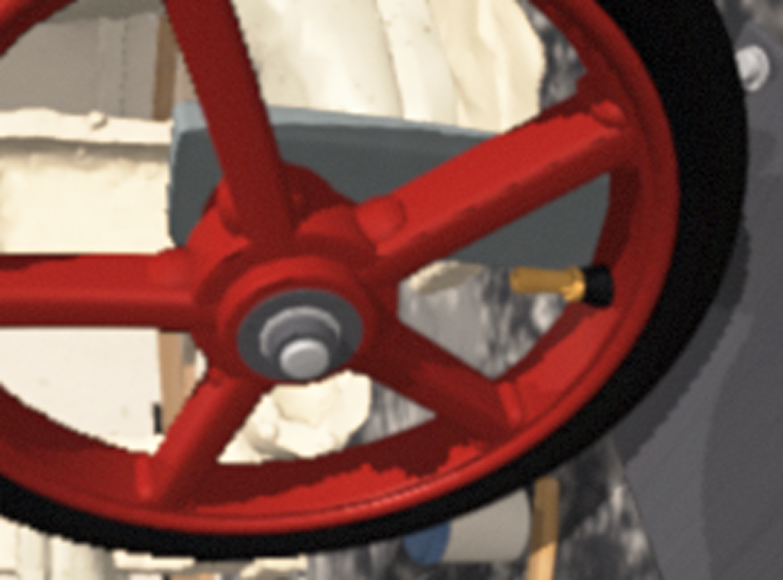

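```bash
python3 - <<'E'
from vq import *
pos=np.array([0.30053133600844256, -0.13923350562395506, 0.25020390874306364]);q=[-0.30239449779371447, 0.6372745171209657, 0.3058022348325786, 0.6394714619932055]
f=lambda u,v:(u/2.9+290,v/2.9)
vq(pos,q,[f(513,281),f(612,286)],f(304,357))
rim("pics/w16.png",pos,q)
# spoke directions: intersect centreline points with planes
def ang(a,b,t):
    A,B=[(lambda o,d:o+d*((hub-t*X-o)@X)/(d@X))(*wray(f(*u),pos,q)) for u in (a,b)]
    v=B-A;m=(A+B)/2-hub
    # perpendicular offset of line from hub
    u=np.array([-v@Yw,v[2]]);u/=np.hypot(*u);w=np.array([-A@Yw+hub@Yw,A[2]-hub[2]]);off=w[0]*u[1]-w[1]*u[0]
    return round(np.degrees(np.arctan2(-v@Yw,v[2]))%360,1),round(off*1e3,1)
# front-face edges
for nm,e1,e2 in [("k0",((188,262),(5,258)),((188,325),(5,325))),("k1",((278,225),(215,25)),((235,225),(175,25))),("k2",((370,215),(585,105)),((385,280),(625,160))),("k3",((405,325),(520,400)),((365,360),(490,430))),("k4",((215,375),(148,460)),((262,385),(185,505)))]:
    c0=np.mean([e1[0],e2[0]],0);c1=np.mean([e1[1],e2[1]],0)
    print(nm,[ang(c0,c1,t) for t in (.006,.012,.018)])
E
```

```text
t -3 valve ang 182.1 r 82.0 | t -3 valve ang 179.8 r 121.3 | dir 175.1
t 0 valve ang 180.4 r 79.9 | t 0 valve ang 178.7 r 118.8 | dir 175.1
t 3 valve ang 178.7 r 78.0 | t 3 valve ang 177.5 r 116.4 | dir 175.1
axle y,z err mm 2.3 -0.4
rim centre err (y,z) mm [ 7.2 -2.5] R 104.5 rms 28.35
k0 [(np.float64(0.7), np.float64(-9.9)), (np.float64(0.7), np.float64(-4.8)), (np.float64(0.7), np.float64(0.4))]
k1 [(np.float64(69.8), np.float64(-4.4)), (np.float64(69.8), np.float64(-4.3)), (np.float64(69.8), np.float64(-4.2))]
k2 [(np.float64(138.9), np.float64(8.4)), (np.float64(138.9), np.float64(3.2)), (np.float64(138.9), np.float64(-1.9))]
k3 [(np.float64(209.5), np.float64(4.3)), (np.float64(209.5), np.float64(0.8)), (np.float64(209.5), np.float64(-2.6))]
k4 [(np.float64(289.0), np.float64(-8.1)), (np.float64(289.0), np.float64(-4.6)), (np.float64(289.0), np.float64(-1.0))]
```

Request:
{"name": "arm_command", "arguments": {"rows": [[0, -0.015, -0.013, -0.033, 0.009, -0.007, 0], [0, -0.015, -0.014, -0.033, 0.009, -0.007, 0], [0, -0.015, -0.014, -0.033, 0.009, -0.007, 0], [0.001, -0.014, -0.015, -0.033, 0.009, -0.007, 0], [0.001, -0.014, -0.015, -0.033, 0.009, -0.007, 0], [0.001, -0.013, -0.016, -0.033, 0.009, -0.006, 0], [0.001, -0.012, -0.016, -0.032, 0.009, -0.007, 0], [0.002, -0.012, -0.016, -0.033, 0.01, -0.006, 0]]}}

```text
time: 24.72
tcp_pos: [0.3304, -0.301, 0.2511]
eef_rot: [-0.414, 0.607, 0.356, 0.577]
contact_force: [0.5, 0.6, 0.3]
finger_gap: 0.0004
```

```bash
python3 - <<'E'
from look import *
s=env.get_state();print(s["tcp_pos"].tolist(),s["eef_rot"].tolist())
look("w17",-2)
a=cv2.imread("pics/w17.png")[0:230,220:490];cv2.imwrite("pics/w17c.png",cv2.resize(a,None,fx=2.9,fy=2.6,interpolation=2))
E
```

```text
[0.33036455039063034, -0.3009674120843603, 0.2511067796148311] [-0.4140117379607735, 0.6069357099364592, 0.35641421600074924, 0.5772280584545396]
24.73 tcp [ 0.3304 -0.301   0.2511] z [ 0.406  0.911 -0.08 ] x [ 0.009 -0.091 -0.996] tip [ 0.3697 -0.2126  0.2434] j [ 1.56  1.12 -0.68  1.79 -0.57  1.37 -0.63] F [0.5 0.6 0.3] gap 0.0
tip: t(mm) 146.2 r 155.2 theta 68.3
```

View pics/w17c.png

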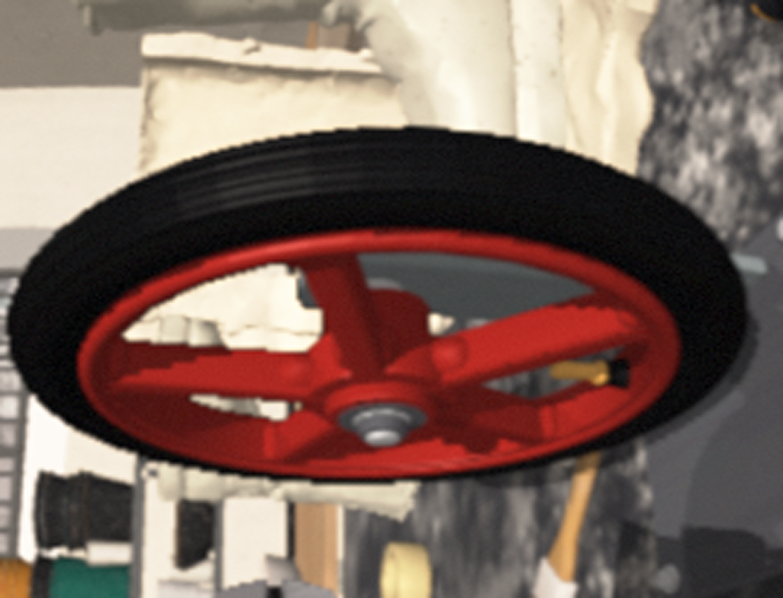

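```bash
python3 - <<'E'
from vq import *
A=(np.array([0.30053133600844256, -0.13923350562395506, 0.25020390874306364]),[-0.30239449779371447, 0.6372745171209657, 0.3058022348325786, 0.6394714619932055],lambda u,v:(u/2.9+290-.35,v/2.9-.35))
B=(np.array([0.33036455039063034, -0.3009674120843603, 0.2511067796148311]),[-0.4140117379607735, 0.6069357099364592, 0.35641421600074924, 0.5772280584545396],lambda u,v:(u/2.9+220-.35,v/2.6-.35))
C=(np.array([0.32843254478862194, -0.19865363332733213, 0.27038528272725615]),[-0.41512986173671323, 0.6532969648042495, 0.24453376183203324, 0.5840149938111922],lambda u,v:(u/2.9+285-.35,v/2.9+40-.35))
obs=dict(tip=((513,281),(553,370),(406,344)),foot=((612,286),(627,373),(487,354)),knob=((304,357),(381,437),(227,407)))
P={}
for k,o in obs.items():
    rs=[wray(V[2](*u),V[0],V[1]) for V,u in zip((A,B,C),o)]
    x,e=tri(rs);P[k]=x;d=x-hub;print(k,x.round(4),"resid",round(e,4),"t,left,z mm",(-d@X*1e3).round(1),(d@Yw*1e3).round(1),(d[2]*1e3).round(1))
    print([tri([rs[i],rs[j]])[0].round(4).tolist() for i,j in((0,1),(0,2),(1,2))])
K=P["knob"]
for k in("tip","foot"):
    v=P[k]-K;print(k,"valve angle about axle",round(np.degrees(np.arctan2(-v@Yw,v[2]))%360,1),"r",round(np.hypot(v@Yw,v[2]),4),"depth behind knob",v@X)
rim("pics/w17.png",B[0],B[1])
E
```

```text
tip [ 0.5008 -0.0505  0.1054] resid 0.0028 t,left,z mm -1.2 3.4 -80.6
[[0.5003, -0.0533, 0.1056], [0.4942, -0.0582, 0.1119], [0.5069, -0.0368, 0.098]]
foot [ 0.5003 -0.0555  0.0687] resid 0.0022 t,left,z mm -0.1 -1.5 -117.3
[[0.4996, -0.058, 0.0693], [0.4967, -0.0594, 0.0725], [0.504, -0.0473, 0.064]]
knob [ 0.461  -0.0533  0.1856] resid 0.0019 t,left,z mm 38.7 4.8 -0.4
[[0.4613, -0.0547, 0.1854], [0.4575, -0.0581, 0.1877], [0.4642, -0.0434, 0.1828]]
tip valve angle about axle 179.0 r 0.0802 depth behind knob 0.039875663219564886
foot valve angle about axle 176.9 r 0.117 depth behind knob 0.038790543402248454
rim centre err (y,z) mm [-1.2 -3.8] R 107.5 rms 25.42
```

```bash
python3 - <<'E'
from sim import *
s=env.get_state();p,R=target(127,50,75,0,t=.002,r=.075);n=R.as_matrix()[:,2]
w=[(p-n*.08,R,5),(p,R,6)]+[(*target(th,50,75,0,t=.002,r=.075),1) for th in (129,131,132.5)]
print((p-n*.08).round(3));run(s["joint_pos"],w[:2]);plan(w,0)
E
```

```text
[ 0.405 -0.256  0.176]
5 [ 1.51  1.2  -0.74  1.9  -0.68  0.95 -0.44] err 0.0 0.0
6 [ 1.43  1.27 -0.8   1.97 -0.77  0.77 -0.37] err 0.0 0.0
max 0.018 0.035 end [ 0.449 -0.187  0.154]
[[0.014,-0.009,0.016,0.035,0.027,-0.019,0],[0.014,-0.008,0.016,0.035,0.027,-0.019,0],[0.014,-0.007,0.017,0.034,0.027,-0.019,0],[0.013,-0.006,0.018,0.035,0.028,-0.019,0],[0.013,-0.005,0.018,0.034,0.027,-0.019,0],[0,0,0.013,0,0,0,0],[0,0,0.013,0,0,0,0],[0,0,0.014,0,0,0,0]]
[[0,0,0.013,0,0,0,0],[0,0,0.014,0,0,0,0],[0,0,0.013,0,0,0,0],[0.001,0.001,0.002,0,0,0,0],[0.002,0.001,0.002,0,0,0,0],[0.001,0.002,0.001,0,0,0,0]]
```

Request:
{"name": "arm_command", "arguments": {"rows": [[0.014, -0.009, 0.016, 0.035, 0.027, -0.019, 0], [0.014, -0.008, 0.016, 0.035, 0.027, -0.019, 0], [0.014, -0.007, 0.017, 0.034, 0.027, -0.019, 0], [0.013, -0.006, 0.018, 0.035, 0.028, -0.019, 0], [0.013, -0.005, 0.018, 0.034, 0.027, -0.019, 0], [0, 0, 0.013, 0, 0, 0, 0], [0, 0, 0.013, 0, 0, 0, 0], [0, 0, 0.014, 0, 0, 0, 0]]}}

```text
time: 25.78
tcp_pos: [0.4254, -0.2197, 0.168]
eef_rot: [-0.413, 0.653, 0.246, 0.585]
contact_force: [-0.6, 0.2, -1.1]
finger_gap: 0.0007
```

Request:
{"name": "arm_command", "arguments": {"rows": [[0, 0, 0.013, 0, 0, 0, 0], [0, 0, 0.014, 0, 0, 0, 0], [0, 0, 0.013, 0, 0, 0, 0], [0.001, 0.001, 0.002, 0, 0, 0, 0], [0.002, 0.001, 0.002, 0, 0, 0, 0], [0.001, 0.002, 0.001, 0, 0, 0, 0]]}}

```text
time: 26.52
tcp_pos: [0.4474, -0.1834, 0.155]
eef_rot: [-0.413, 0.653, 0.246, 0.586]
contact_force: [1.8, -0.9, 2.0]
finger_gap: 0.0004
```

```bash
cat > th.py <<'E'
from scan import *
st();s=env.get_state();R=Rn.from_quat(s["eef_rot"]).as_matrix();d=s["tcp_pos"]+.097*R[:,2]-hub
print("tip: t(mm)",(-d@X*1e3).round(1),"r",(1e3*np.hypot(d@Yw,d[2])).round(1),"theta",np.degrees(np.arctan2(-d@Yw,d[2])).round(1))
plan([(*target(th,50,75,0,t=.002,r=.075),1) for th in (134.5,136,136.2)],0)
E
python3 th.py
```

```text
26.52 tcp [ 0.4474 -0.1834  0.155 ] z [ 0.562  0.804 -0.193] x [ 0.026 -0.251 -0.968] tip [ 0.5019 -0.1054  0.1363] j [ 1.42  1.29 -0.82  2.02 -0.8   0.71 -0.32] F [ 1.8 -0.9  2. ] gap 0.0
tip: t(mm) 3.5 r 71.5 theta 134.1
max 0.003 0.005 end [ 0.449 -0.184  0.151]
[[0.003,-0.002,0,0,0.005,-0.004,0],[0.001,0.001,0.001,0,0,0,0],[0,0,0,0,0,0,0]]
```

Request:
{"name": "arm_command", "arguments": {"rows": [[0.002, -0.001, 0, 0, 0, 0, 0], [0.002, 0, 0.001, 0, 0, 0, 0], [0, 0, 0, 0, 0, 0, 0]]}}

```text
time: 26.9
tcp_pos: [0.4484, -0.1836, 0.1506]
eef_rot: [-0.413, 0.653, 0.246, 0.585]
contact_force: [-0.5, -0.3, 2.8]
finger_gap: 0.0002
```

```bash
python3 th.py
```

```text
26.9 tcp [ 0.4484 -0.1836  0.1506] z [ 0.561  0.805 -0.194] x [ 0.026 -0.251 -0.968] tip [ 0.5028 -0.1055  0.1317] j [ 1.42  1.29 -0.81  2.02 -0.8   0.71 -0.32] F [-0.5 -0.3  2.8] gap 0.0
tip: t(mm) 2.6 r 74.8 theta 136.5
max 0.002 0.005 end [ 0.449 -0.184  0.151]
[[-0.002,-0.002,-0.001,0.001,0.004,-0.005,0],[0.001,0.001,0.001,0,0,0,0],[0.001,0,0,0,0,0,0]]
```

```bash
python3 - <<'E'
from sim import *
s=env.get_state();R=Rn.from_quat(s["eef_rot"]);n=R.as_matrix()[:,2];p=s["tcp_pos"]
w=[(p-n*.07,R,4),((.33,-.30,.25),wori(60,85,6),5),((.30,-.14,.25),wori(45,90,6),8)]
run(s["joint_pos"],w);plan(w,0)
E
```

```text
4 [ 1.49  1.23 -0.73  1.92 -0.7   0.92 -0.41] err 0.0 0.0
5 [ 1.55  1.12 -0.68  1.78 -0.58  1.38 -0.64] err 0.0 0.0
8 [ 1.7   1.2  -0.78  2.34 -0.89  0.85 -0.26] err 0.0 0.0
max 0.022 0.035 end [ 0.3   -0.141  0.25 ]
[[0,0,-0.018,0,0,0,0],[0,0,-0.017,0,0,0,0],[0,0,-0.018,0,0,0,0],[0,0,-0.017,0,0,0,0],[-0.014,0.004,-0.022,-0.035,-0.028,0.019,0],[-0.015,0.005,-0.021,-0.034,-0.028,0.019,0],[-0.015,0.006,-0.021,-0.035,-0.027,0.019,0],[-0.015,0.007,-0.02,-0.034,-0.028,0.02,0]]
[[-0.016,0.007,-0.02,-0.035,-0.027,0.019,0],[-0.002,0.012,0.017,0.033,-0.009,0.007,0],[-0.001,0.012,0.016,0.033,-0.009,0.007,0],[-0.001,0.013,0.016,0.033,-0.009,0.007,0],[-0.001,0.013,0.016,0.033,-0.009,0.006,0],[-0.001,0.014,0.015,0.032,-0.008,0.007,0],[-0.001,0.014,0.015,0.033,-0.009,0.006,0],[0,0.014,0.014,0.032,-0.008,0.007,0]]
[[-0.001,0.015,0.013,0.033,-0.009,0.006,0]]
```

Request:
{"name": "arm_command", "arguments": {"rows": [[0, 0, -0.018, 0, 0, 0, 0], [0, 0, -0.017, 0, 0, 0, 0], [0, 0, -0.018, 0, 0, 0, 0], [0, 0, -0.017, 0, 0, 0, 0], [-0.014, 0.004, -0.022, -0.035, -0.028, 0.019, 0], [-0.015, 0.005, -0.021, -0.034, -0.028, 0.019, 0], [-0.015, 0.006, -0.021, -0.035, -0.027, 0.019, 0], [-0.015, 0.007, -0.02, -0.034, -0.028, 0.02, 0]]}}

```text
time: 27.9
tcp_pos: [0.3447, -0.2882, 0.2326]
eef_rot: [-0.413, 0.617, 0.336, 0.58]
contact_force: [1.0, 0.5, 0.4]
finger_gap: 0.0003
```

Request:
{"name": "arm_command", "arguments": {"rows": [[-0.016, 0.007, -0.02, -0.035, -0.027, 0.019, 0], [0, 0, 0, 0, 0, 0, 0]]}}

```text
time: 28.15
tcp_pos: [0.3301, -0.3017, 0.2497]
eef_rot: [-0.413, 0.608, 0.356, 0.578]
contact_force: [-0.2, 0.3, -1.0]
finger_gap: 0.0005
```

```bash
cat > snap.py <<'E'
import sys
from h import *
import cv2,json
n=sys.argv[1];st();s=env.get_state();json.dump([s["tcp_pos"].tolist(),s["eef_rot"].tolist()],open(f"pics/{n}.json","w"))
im=env.snapshot("wrist")[:,:,::-1];cv2.imwrite(f"pics/{n}.png",im)
x0,y0=int(sys.argv[2]),int(sys.argv[3]);cv2.imwrite(f"pics/{n}c.png",cv2.resize(im[y0:y0+195,x0:x0+260],None,fx=3,fy=3,interpolation=2))
E
python3 snap.py w18 230 20
python3 - <<'E'
from sim import *
s=env.get_state();plan([((.30,-.14,.25),wori(45,90,6),8)],0)
E
```

```text
28.15 tcp [ 0.3301 -0.3017  0.2497] z [ 0.409  0.909 -0.079] x [ 0.008 -0.091 -0.996] tip [ 0.3698 -0.2135  0.242 ] j [ 1.56  1.12 -0.68  1.79 -0.57  1.37 -0.63] F [-0.2  0.3 -1. ] gap 0.001
max 0.017 0.033 end [ 0.3   -0.141  0.25 ]
[[-0.002,0.012,0.017,0.033,-0.009,0.007,0],[-0.002,0.012,0.016,0.032,-0.009,0.007,0],[-0.001,0.013,0.016,0.033,-0.009,0.007,0],[-0.001,0.013,0.016,0.032,-0.009,0.007,0],[-0.001,0.014,0.015,0.033,-0.009,0.006,0],[-0.001,0.014,0.015,0.032,-0.009,0.007,0],[0,0.014,0.014,0.033,-0.009,0.006,0],[-0.001,0.015,0.013,0.032,-0.009,0.007,0]]
```

View pics/w18c.png

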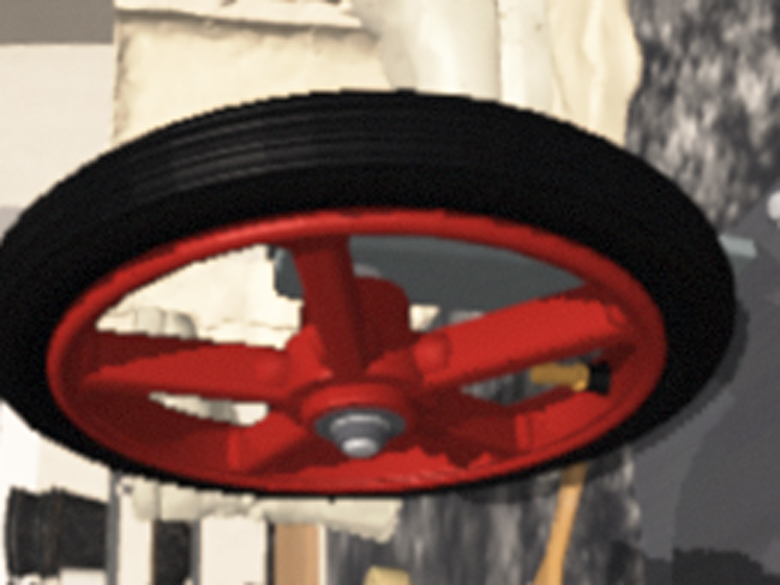

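Request:
{"name": "arm_command", "arguments": {"rows": [[-0.002, 0.012, 0.017, 0.033, -0.009, 0.007, 0], [-0.002, 0.012, 0.016, 0.032, -0.009, 0.007, 0], [-0.001, 0.013, 0.016, 0.033, -0.009, 0.007, 0], [-0.001, 0.013, 0.016, 0.032, -0.009, 0.007, 0], [-0.001, 0.014, 0.015, 0.033, -0.009, 0.006, 0], [-0.001, 0.014, 0.015, 0.032, -0.009, 0.007, 0], [0, 0.014, 0.014, 0.033, -0.009, 0.006, 0], [-0.001, 0.015, 0.013, 0.032, -0.009, 0.007, 0]]}}

```text
time: 29.2
tcp_pos: [0.2995, -0.139, 0.2509]
eef_rot: [-0.305, 0.638, 0.306, 0.638]
contact_force: [-0.1, -1.2, 0.3]
finger_gap: 0.0004
```

Request:
{"name": "arm_command", "arguments": {"rows": [[0, 0, 0, 0, 0, 0, 0]]}}

```text
time: 29.32
tcp_pos: [0.2989, -0.1387, 0.2517]
eef_rot: [-0.304, 0.637, 0.308, 0.638]
contact_force: [0.5, -0.2, -0.3]
finger_gap: 0.0006
```

```bash
python3 snap.py w19 300 5
```

```text
29.32 tcp [ 0.2989 -0.1387  0.2517] z [0.626 0.78  0.004] x [-0.     0.005 -1.   ] tip [ 0.3596 -0.063   0.2521] j [ 1.7   1.21 -0.8   2.37 -0.92  0.82 -0.23] F [ 0.5 -0.2 -0.3] gap 0.001
```

View pics/w19c.png

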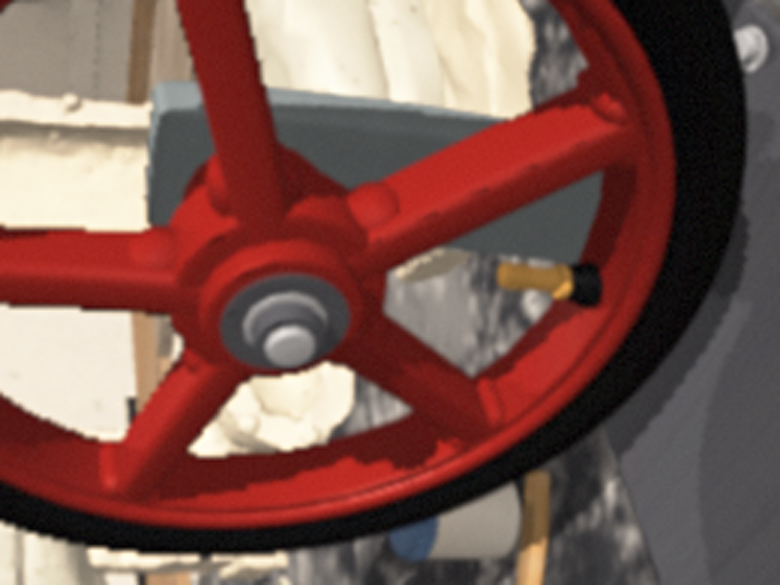

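```bash
cat > fin.py <<'E'
from vq import *
import json
def L(n):
    p,q=json.load(open(f"pics/{n}.json"));return np.array(p),q
A,B=L("w19"),L("w18")
fa=lambda u,v:((u+.5)/3+300-.5,(v+.5)/3+5-.5);fb=lambda u,v:((u+.5)/3+230-.5,(v+.5)/3+20-.5)
for tag,o in dict(manual=dict(tip=((500,274),(532,374)),foot=((600,285),(608,378)),knob=((289,345),(361,446)))).items():
    P={}
    for k,(a,b) in o.items():
        rs=[wray(fa(*a),*A),wray(fb(*b),*B)];x,e=tri(rs);P[k]=x;d=x-hub;print(k,x.round(4),"resid",round(e,4),"t,left,z",(-d@X*1e3).round(1),(d@Yw*1e3).round(1),(d[2]*1e3).round(1))
    K=P["knob"]
    for k in("tip","foot"):
        v=P[k]-K;print(k,"angle",round(np.degrees(np.arctan2(-v@Yw,v[2]))%360,1),"r",round(np.hypot(v@Yw,v[2]),4),"depth",round(v@X,4))
    # single view, axis fixed by knob, mid-plane 40 mm behind
    for nm,V,f,i in (("A",A,fa,0),("B",B,fb,1)):
        for k in("tip","foot"):
            H=K+.04*X;oo,d=wray(f(*o[k][i]),*V);p=oo+d*((H-oo)@X)/(d@X)-H;print(nm,k,"planar",round(np.degrees(np.arctan2(-p@Yw,p[2]))%360,1),round(np.hypot(p@Yw,p[2]),4))
def ang(a,b,t):
    Aa,Bb=[(lambda o,d:o+d*((hub-t*X-o)@X)/(d@X))(*wray(fa(*u),*A)) for u in (a,b)]
    v=Bb-Aa;return np.degrees(np.arctan2(-v@Yw,v[2]))%360
E
python3 fin.py
python3 - <<'E'
exec(open('fin.py').read().split('for tag')[0]+open('fin.py').read().split("def ang")[1].join(["def ang",""]))
S=[]
for k,e1,e2 in [(0,((170,232),(5,232)),((170,308),(5,303))),(1,((265,200),(212,20)),((222,200),(178,0))),(2,((355,190),(575,95)),((370,258),(620,145))),(3,((395,315),(500,380)),((350,350),(470,425))),(4,((195,362),(115,445)),((240,372),(150,490)))]:
    x=ang(np.mean([e1[0],e2[0]],0),np.mean([e1[1],e2[1]],0),.018)-72*k;x=(x+180)%360-180;S.append(x)
print(np.round(S,1),np.mean(S))
E
```

```text
tip [ 0.498  -0.0526  0.1081] resid 0.0 t,left,z 1.8 1.6 -77.9
foot [ 0.4983 -0.0534  0.0704] resid 0.0011 t,left,z 1.6 0.8 -115.6
knob [ 0.4618 -0.0542  0.1851] resid 0.0 t,left,z 38.0 3.8 -0.9
tip angle 178.4 r 0.077 depth 0.0362
foot angle 178.5 r 0.1148 depth 0.0364
A tip planar 180.6 0.0795
A foot planar 180.1 0.1192
B tip planar 183.6 0.0804
B foot planar 181.4 0.117
[ 0.7 -0.5 -1.5 -6.   6.1] -0.23775455675541365
```

```bash
python3 - <<'E'
from h import *
import cv2
t=env.snapshot("top")[:,:,::-1];cv2.imwrite("pics/topF.png",t)
st();print(env.job_done())
E
```

```text
29.43 tcp [ 0.3001 -0.1408  0.2511] z [0.628 0.779 0.001] x [ 0.     0.002 -1.   ] tip [ 0.361  -0.0652  0.2512] j [ 1.7   1.21 -0.8   2.36 -0.92  0.82 -0.24] F [ 0.1 -0.6 -0.1] gap 0.001
the job is handed in; nothing more can be done
None
```

View pics/topF.png

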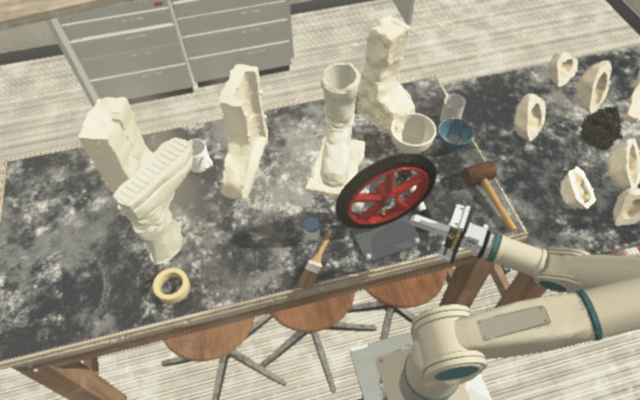

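The valve is at the bottom with its stem pointing up at the axle, to within about 1.5 degrees, and I handed the job in at 29.4 s of the 51 s allowed. I pushed one spoke about 127 degrees clockwise with the closed fingertips, at roughly 3 to 5 N, in one long push and two small corrections. Then I drew the finger out. The wheel was at rest and the arm clear, with the force reading near zero.

**Last checks:**
- **Valve position:** triangulating from two wrist views put the valve at about 178.5 degrees (180 is the very bottom), at radii of 77 and 115 mm.
- **Spoke directions:** the five spokes averaged -0.2 degrees off, though single spokes scattered from -6 to +6.
- **Fingertip at the last contact:** this suggested about +0.5 degrees.
- **Disagreement:** these methods differ by up to about 2 degrees, so I left the wheel there rather than chase the noise. The other single-view readings were rougher: the final wrist views put the valve at 180 to 184 degrees. Before the last 3-degree push, spoke directions in the fixed side and top views averaged -5 and +1.5 degrees, which I did not repeat afterwards.

In the last top picture the jar and brush lie where they were. The gripper hides most of the pump there, but the arm showed no contact anywhere except on the spoke.

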